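Clamp a flatted shaft with its set screw

ROBOT

A 6-joint arm with a two-finger parallel gripper is mounted at the origin on a cart in front of the work surface, level with it; the furniture and walls round the work are solid. World frame = base frame: x ahead of the robot, y to its left, z up, the work surface at z = 0. Lengths are in m, angles in rad, forces in N, time in s.
With the tool pointing down it reaches from about 0.35 to 0.975 m from the base axis. Payload 4.9 kg.
Tool frame: the origin (TCP) lies at the very end of the fingers, on their centre line; the grasp point (between the pads) lies 19 mm behind it; x points along the fingers, z is the direction in which the jaws open and shut, and the axes are right-handed (so a half turn about x gives the same grasp; the last joint's range is limited). The gripper opens to 85 mm and grips with 20 to 120 N. Pads are 22 mm wide; open, the fingers measure 114 mm over their backs; the gripper's body (76 mm by 85 mm) begins 54 mm behind the grasp point. The pads swing forward as they close: fully open they stand 13 mm farther back than shut.
Start: joints at [1.056, 0.053, 1.613, -0, 1.476, -0.119], TCP at [0.241, 0.577, 0.197] pointing down, gripper open.
Joint ranges: [-3.01, 3.01], [-1.01, 2.22], [0.06, 2.58], [-1.02, 4.17], [0.09, 2.62], [-3.14, 3.14]. Speed limits (rad/s): [2.57, 2.57, 3.14, 3.14, 3.14, 3.14].

INTERFACE

Orientations are given as a unit quaternion [w, x, y, z].
In Python, from plant import manip, vision, job gives the robot as it stands.
- The arm moves only by the tool servo_tool, never from a script. Its arguments are lists of equal length, an entry for each row: "twist": the turn, a rotation vector about the world's x, y, z in rad, a list of three; "xyz": the shift along the world's x, y, z in cm, a list of three; "fingers": the opening, from 0 (shut) to 1 (fully open). In form: {"twist": [[wx, wy, wz], ...], "xyz": [[x, y, z], ...], "fingers": [fingers, ...]}. A call has 1 to 8 rows; each row shifts and turns the commanded pose from where the row before left it; what a row does not reach is not made up. A row lasts 1/8 s, in which the tool goes at most 62.5 mm and 10.7 degrees, less where a joint would pass 70% of its speed; a pose out of reach is approached as far as the arm can. A call with a gripper value outside its range is refused whole. The fingers move at their own pace and stop on an object; the grip force is fixed at half the most. Time passes only in rows, so rows that do not move let the fingers close. It gives the time, the measured TCP pose, the force and the opening at its end, in the units of the state.
- manip.state(): the state, without advancing time (a new reading comes with each control period).
- vision.grab_frame(name): name is "scene" or "side" or "wrist"; returns the picture (480x640x3 uint8, red, green, blue); there is no depth.
- vision.get_calibration(name): a dict with "camera_matrix" (3x3 intrinsics, pixels), "origin" and "orientation" of the camera in the world; the wrist camera has in their place "mount" (4x4, takes a point from camera to tool coordinates, whose origin is the TCP and whose axes are the tool frame's). Camera axes: x right, y up, looking along -z (the intrinsics and any distortion apply to the point x, -y, -z); pixel columns grow to the right and rows downward; lengths in m; the calibration is good to about 2 mm. A picture is of the moment at which its call begins: read the wrist's pose just before it. get_calibration takes no time and is no camera call.
- job.job_done(): hands the job in, once; it reports no verdict.
Trained networks look in the newest picture that a camera, given by its name, has taken for a name from the list of things; names that differ only in an ending like _2 or _b are one class to them, and where a whole thing is asked for, a point or a joint stands for the part that bears it (a point fixed in the world has none). Each returns a list of dicts, best first, with "score" (0 to 1); they miss things now and then, are a little off and sometimes report something else, mostly with a low value. They report only what shows in the picture. A call takes as long as a camera call. They do not tell look-alikes from the thing itself.
- vision.spot_in(camera, label): "extent" ([centre column, centre row, width, height] in pixels, round what is visible of it).
The state is a dict: "time": time; "joint_pos": joint angles; "joint_vel": joint speeds; "joint_efforts": joint torques, N m; "tool_pos": TCP position; "tool_rot": TCP orientation; "contact_force": force on the tool from outside, world axes, zero at the start; "ft_torque": the same for the moment, N m; "gripper_width": opening from 0.0 (shut) to 1.0 (fully open).
Only numpy, scipy, OpenCV 4.12 (cv2) and the standard library are available. Lean on these libraries where they do the work, as an engineer would, in place of code of your own. Each camera call takes 0.05 s, during which the arm holds its last target.

TASK

Turn the shaft by its lever until its flat (white line) faces straight up under the set screw in the blue hub. Then push the T-handle hex key right into the set screw's hexagon socket and turn it clockwise until the screw bears firmly on the flat, about 0.25 N m, without overtightening it. Pull the key out and stand it back in its wooden block; leave the other things where they are.

Things in the scene. Friction and masses are not known exactly. Their poses are not given: they have to be found in the camera images.
- shaft: Steel shaft, 30 mm thick, turning in the stand's blue hub, with one flat (13 mm wide, 13.5 mm from the axis) and a white line along it. Origin on its axis inside the hub, right under the set screw, 60 mm above the bench. y: shaft axis, away from the lever; z: normal to the flat, straight up when the flat faces the screw. It turns stiffly (0.12 N m) and stays where it is left.
- lever_ball (a point): Centre of the black ball (26 mm in diameter) on the shaft's lever: 85 mm from the shaft axis along the shaft's z, and 85 mm from the hub centre along its -y. So the lever stands upright when the flat faces the screw; at the start it leans toward the robot. About 2 N across the lever turn it. Upright, its top is 158 mm above the bench.
- socket_mouth (a point): Centre of the mouth of the set screw's hexagon socket, in the steel boss on top of the blue hub, 98 mm above the bench (bolted down). z up, y along the shaft. Hexagon 13 mm across flats, 12 mm deep; it starts 0 to 3 mm below the boss rim, at an angle that is not given: find it by feel (press lightly, turn 0.2 rad, press again) or by looking. The key drops in within about 10 degrees.
- screw_foot (a point): Where the set screw's point meets the flat, hidden in the hub. The screw's steep right-hand thread drives it, socket and all, 3.2 mm down a radian clockwise from above: the key must follow it down. It runs at 0.05 to 0.1 N m, meets the flat after 0.5 to 1.2 rad, then the torque grows by 0.4 to 0.9 N m a radian: 12 N on the flat at about 0.18 N m, 45 N at 0.4 N m. It stays where it is left.
- key_grip (a point): Centre of the orange cross bar of the T-handle hex key (loose, 160 g): bar 84 mm long along x, 14 mm thick along y, 18 mm high. z points up along the shank, and the tip lies 100 mm below. Flats of the shank are square to x.
- key_tip (a point): Lower end of the hex key, 12 mm across flats with a tapered point 3 mm long; z up along the shank. A round collar (30 mm in diameter, 6 mm thick) sits 40 mm above it and rests on the block when the key is put away.
- block_hole (a point): Centre of the mouth of the round hole, 18 mm in diameter and right through, in the top of the wooden block (80 x 80 x 50 mm, fixed to the bench, top 50 mm above the bench) in which the key stands. z up.
- bearing_ring: Bearing cup, steel ring 44 mm in diameter and 12 mm high; bystander. Origin at the centre of its underside.
- tape_roll: Black tape roll, 73 mm in diameter, 19 mm high; bystander. Origin at the centre of its underside.
- tin_small: Rusty brown tin, 70 mm in diameter and high; bystander. Origin at the centre of its underside.
- jar_bolts: Green jar with a white lid, 67 mm in diameter, 90 mm high; bystander. Origin at the centre of its underside.
Things that resemble listed ones, but are neither listed nor needed, are in the scene too. Of the things that look like the part that bears key_grip, the middle-sized one is meant.

How it is judged:
By the outcome, as a careful person would: the job done as asked, in the order asked, and still so for the second after the job is handed in, with the robot touching nothing.
It also fails if it takes over 72 s, if anything falls off the work surface, if the arm or the gripper's body presses on something with over 40 N, if the wrist force passes 120 N, or if a joint passes its speed limit or range.

## Working session

There is one attempt and no reset: what is moved stays moved. The work goes in short steps, Python scripts to look and compute and a tool call to move; the robot and the scene stay as the last step left them, time stands still between calls to the robot, and variables do not carry over. Pictures are saved under pics/ and viewed, and the job is handed in when it is done.

Besides the shell and the picture viewer there is one more tool, called after "Request:" as name(argument=value, ...) on one line, values as JSON. servo_tool: Moves the arm, as the interface text tells. Its arguments: {"type":"object","properties":{"twist":{"type":"array","items":{"type":"array","items":{"type":"number"}}},"xyz":{"type":"array","items":{"type":"array","items":{"type":"number"}}},"fingers":{"type":"array","items":{"type":"number"}}},"required":["twist","xyz","fingers"]}

```bash
mkdir -p pics
cat > h.py <<'E'
import numpy as np, cv2
from plant import manip, vision, job
from scipy.spatial.transform import Rotation as R
def q2R(q): return R.from_quat([q[1],q[2],q[3],q[0]]).as_matrix()
def grab(n,fn=None):
    im=vision.grab_frame(n)
    if fn: cv2.imwrite('pics/'+fn,im[:,:,::-1])
    return im
def cam(n,st=None):
    c=vision.get_calibration(n); K=np.array(c['camera_matrix'])
    if 'mount' in c:
        M=np.array(c['mount']); st=st or manip.state(); T=np.eye(4); T[:3,:3]=q2R(st['tool_rot']); T[:3,3]=st['tool_pos']
        W=T@M; return K,W[:3,3],W[:3,:3],c
    return K,np.array(c['origin']),q2R(c['orientation']),c
def ray(C,px):
    K,o,Rm,c=C
    d=c.get('distortion',None)
    p=np.linalg.inv(K)@np.array([px[0],px[1],1.])
    v=Rm@np.array([p[0],-p[1],-p[2]]); return o,v/np.linalg.norm(v)
def atz(C,px,z):
    o,v=ray(C,px); return o+v*(z-o[2])/v[2]
def proj(C,P):
    K,o,Rm,c=C
    q=Rm.T@(np.asarray(P)-o); q=np.array([q[0],-q[1],-q[2]]); u=K@q; return u[:2]/u[2]
def tri(C1,p1,C2,p2):
    o1,v1=ray(C1,p1);o2,v2=ray(C2,p2)
    A=np.stack([v1,-v2],1); t=np.linalg.lstsq(A,o2-o1,rcond=None)[0]
    a=o1+t[0]*v1;b=o2+t[1]*v2; return (a+b)/2,np.linalg.norm(a-b)
E
python3 - <<'E'
from h import *
s=manip.state(); print(s)
for n in ['scene','side','wrist']:
    print(n,vision.get_calibration(n)); grab(n,n+'0.png')
    for l in ['key_grip','lever_ball','socket_mouth','block_hole','shaft','key_tip']:
        print(l,[(round(d['score'],2),np.round(d['extent'],0).tolist()) for d in vision.spot_in(n,l)[:4]])
print(manip.state()['time'])
E
```

```text
{'time': 0.0, 'joint_pos': array([ 1.05601186e+00,  5.33725978e-02,  1.61434497e+00,  8.60543364e-06,
        1.47601679e+00, -1.19002729e-01]), 'joint_vel': array([-1.02247109e-03,  2.53253119e-05, -1.17957037e-05, -2.53460162e-04,
        1.12828564e-03,  1.40411948e-03]), 'joint_efforts': array([ 6.22203679e-04, -3.93687272e+01, -3.70177925e+01, -5.46103945e-05,
        7.02900157e-03,  8.45989007e-06]), 'tool_pos': array([0.24059639, 0.57605176, 0.19562291]), 'tool_rot': array([ 0.58786545, -0.39227956,  0.58921941,  0.39160112]), 'contact_force': array([ 0.04835529, -0.77263653,  0.52042507]), 'ft_torque': array([ 0.0266195 , -0.03375022, -0.02440939]), 'gripper_width': 1.0003783916914066}
scene {'camera_matrix': array([[459.96880344,   0.        , 326.80656523],
       [  0.        , 459.96880344, 241.85786704],
       [  0.        ,   0.        ,   1.        ]]), 'origin': array([ 0.10544526, -0.64933967,  0.70531301]), 'orientation': array([ 0.86115989,  0.41023859, -0.13035774, -0.27039749])}
key_grip [(0.92, [410.0, 394.0, 16.0, 43.0]), (0.75, [374.0, 330.0, 45.0, 39.0]), (
[... 1054 characters left out ...]
0.0, 61.0, 52.0]), (0.72, [337.0, 297.0, 32.0, 35.0]), (0.7, [354.0, 346.0, 10.0, 39.0])]
wrist {'camera_matrix': array([[380.58495407,   0.        , 321.08122703],
       [  0.        , 380.58495407, 237.87562799],
       [  0.        ,   0.        ,   1.        ]]), 'mount': array([[-2.77155656e-04,  3.16456983e-01, -9.48606821e-01,
        -1.77792701e-01],
       [ 7.60657833e-04,  9.48606650e-01,  3.16456703e-01,
         8.13079214e-02],
       [ 9.99999672e-01, -6.33857444e-04, -5.03627181e-04,
        -8.81138585e-04],
       [ 0.00000000e+00,  0.00000000e+00,  0.00000000e+00,
         1.00000000e+00]])}
key_grip []
lever_ball []
socket_mouth []
block_hole []
shaft []
key_tip []
1.05
```

View pics/scene0.png

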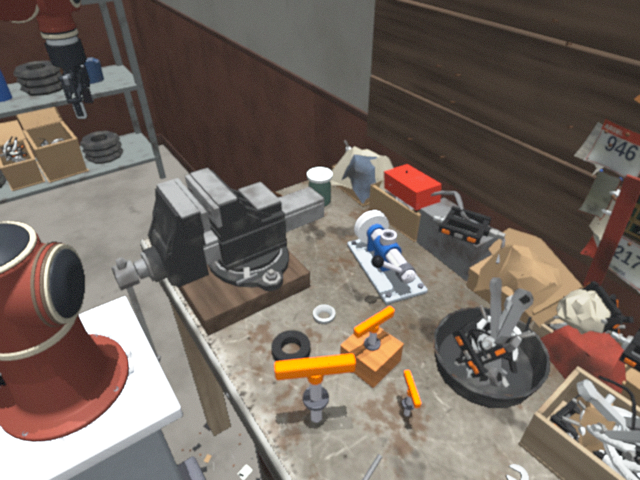

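View pics/side0.png

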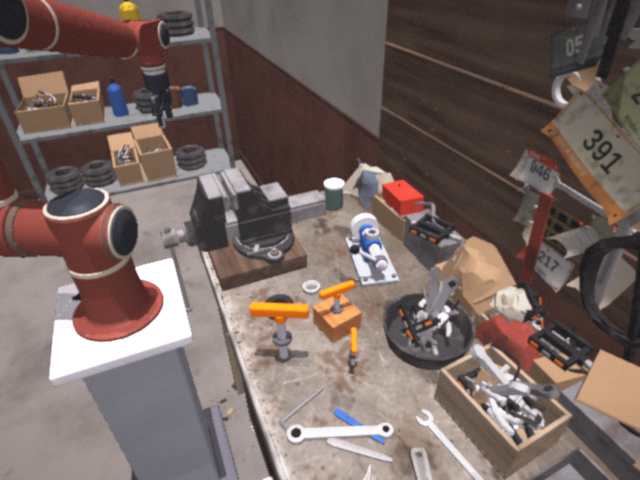

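Run:
```python
import cv2
a=cv2.imread('pics/scene0.png')[200:440,270:470]; cv2.imwrite('pics/scene0c.png',cv2.resize(a,None,fx=2.5,fy=2.5,interpolation=2)) 
a=cv2.imread('pics/side0.png')[200:380,240:440]; cv2.imwrite('pics/side0c.png',cv2.resize(a,None,fx=3,fy=3,interpolation=2))
```

```text
(no output)
```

View pics/scene0c.png

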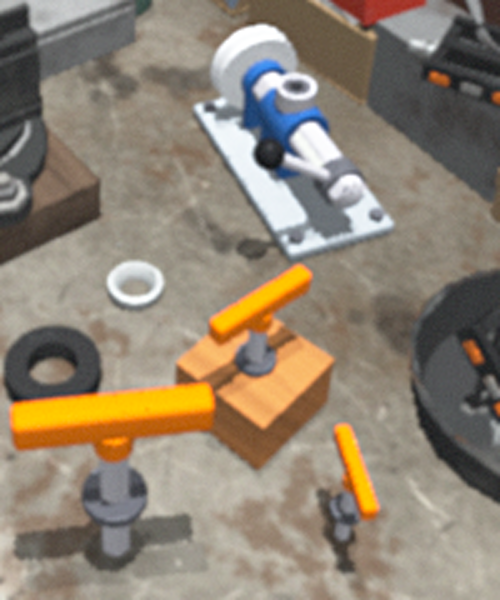

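View pics/side0c.png

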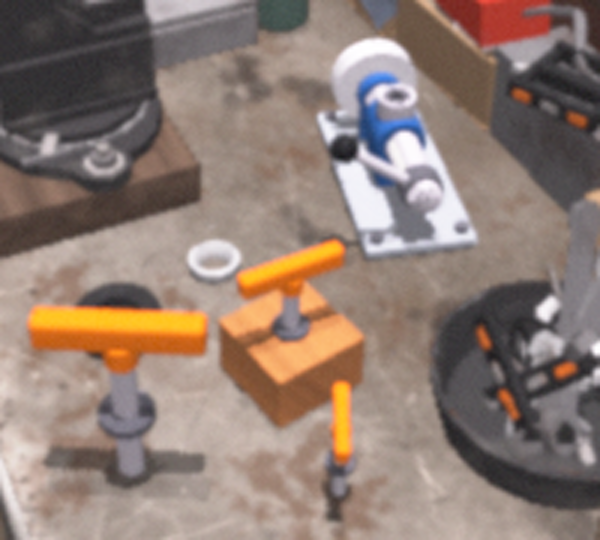

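The scene shows three T-handles: a big one at (316,367), the middle one in the wooden block at (374,322), and a small one at (412,388). I choose the one in the block, since it is middle-sized and stands in the block. The blue hub is at (388,245), and the lever ball at (378,261) leans toward the robot.

Run:
```python
from h import *
S=cam('scene');D=cam('side')
f=lambda x,y:(x/2.5+270,y/2.5+200)
g=lambda x,y:(x/3+240,y/3+200)
for n,a,b in [('boss',(297,88),(400,96)),('ball',(269,153),(344,149)),('barL',(216,330),(243,284)),('barR',(305,273),(340,249)),('collar',(256,360),(291,327)),
 ('shaftend',(347,188),(424,193)),('ring',(135,284),(214,261)),('platecorner',(394,226),(476,241)),('platecorner2',(290,253),(367,253)),('blockfront',(259,420),(281,380)),('blockL',(178,365),(221,326)),('blockR',(332,362),(363,342)),('bigL',(16,425),(35,328)),('bigR',(212,405),(205,335))]:
    p,e=tri(S,f(*a),D,g(*b)); print(n,p.round(4),round(e,4))
print('boss z',atz(S,f(297,88),.098),atz(D,g(400,96),.098))
```

```text
boss [ 0.6674 -0.0831  0.0879] 0.0004
ball [ 0.5756 -0.1524  0.107 ] 0.0028
barL [ 0.4326 -0.2694  0.1086] 0.0005
barR [ 0.5139 -0.2655  0.1097] 0.001
collar [ 0.4717 -0.2694  0.0488] 0.001
shaftend [ 0.6369 -0.1834  0.0612] 0.0017
ring [ 0.4661 -0.1255  0.0007] 0.0021
platecorner [ 0.6829 -0.2014  0.0054] 0.0028
platecorner2 [ 0.5908 -0.173   0.0027] 0.003
blockfront [ 0.4483 -0.3024  0.0338] 0.0021
blockL [ 0.4284 -0.2343  0.0369] 0.0027
blockR [ 0.5202 -0.2969  0.0388] 0.0029
bigL [ 0.2772 -0.2765  0.1357] 0.002
bigR [ 0.3787 -0.3323  0.1381] 0.0022
boss z [ 0.65794434 -0.09259925  0.098     ] [ 0.66013175 -0.09529499  0.098     ]
```

Run:
```python
from h import *
s=manip.state(); print(q2R(s['tool_rot']).round(3)); print(s['time'])
S=cam('scene');D=cam('side')
# vise extents, top and base
for p,q in [((163,195),(195,190)),((270,190),(270,185)),((325,205),(325,200))]:
    print(tri(S,p,D,q))
```

```text
[[ 0.    -0.923  0.386]
 [ 0.     0.386  0.923]
 [-1.     0.     0.   ]]
1.05
(array([0.24747532, 0.03703949, 0.27038482]), np.float64(0.02215491469168943))
(array([ 0.39967957, -0.06390589,  0.28822092]), np.float64(0.004434470182823173))
(array([0.56511883, 0.01036622, 0.15936101]), np.float64(0.008933433910653687))
```

View pics/wrist0.png

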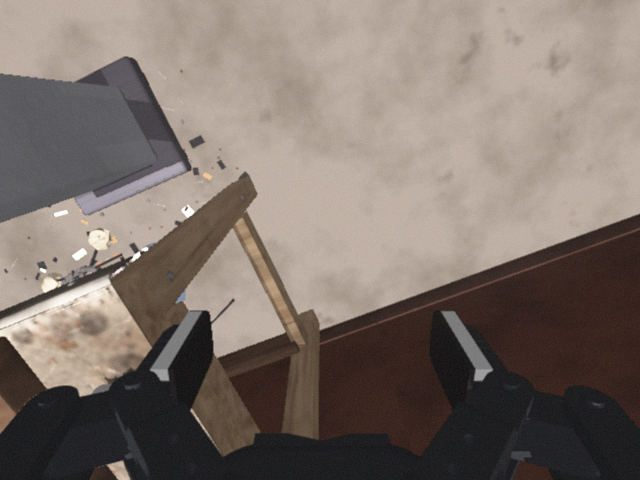

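Request:
servo_tool(twist=[[0,0,-0.09],[0,0,-0.09],[0,0,-0.09],[0,0,-0.09],[0,0,-0.09],[0,0,-0.09],[0,0,-0.09],[0,0,-0.09]], xyz=[[1,-2,5],[1,-2,5],[1,-2,5],[1,-2,5],[2.8,-5.3,0],[2.8,-5.3,0],[2.8,-5.3,0],[2.8,-5.3,0]], fingers=[1,1,1,1,1,1,1,1])

```text
time: 2.05
tool_pos: [0.3934, 0.283, 0.3971]
tool_rot: [0.689, -0.159, 0.689, 0.159]
contact_force: [1.5, -0.3, 0.2]
gripper_width: 0.997
```

Request:
servo_tool(twist=[[0,0,-0.09],[0,0,-0.09],[0,0,-0.09],[0,0,-0.09],[0,0,-0.09],[0,0,-0.09],[0,0,-0.09],[0,0,-0.09]], xyz=[[2.8,-5.3,0],[2.8,-5.3,0],[2.8,-5.3,0],[2.8,-5.3,0],[2.8,-5.3,0],[2.8,-5.3,0],[2.8,-5.3,0],[2.8,-5.3,0]], fingers=[1,1,1,1,1,1,1,1])

```text
time: 3.05
tool_pos: [0.6176, -0.1412, 0.397]
tool_rot: [0.701, 0.095, 0.701, -0.094]
contact_force: [0.6, 1.1, 0.4]
gripper_width: 1.004
```

Run:
```python
from h import *
s=manip.state(); print(s['time'],s['tool_pos'],s['joint_pos'].round(3)); print(q2R(s['tool_rot']).round(3))
grab('wrist','w1.png')
for l in ['lever_ball','socket_mouth','key_grip']: print(l,[(round(d['score'],2),np.round(d['extent'],0).tolist()) for d in vision.spot_in('wrist',l)[:4]])
```

```text
3.05 [ 0.61763742 -0.14123515  0.39704739] [-0.342  0.032  1.308  0.     1.802 -0.074]
[[ 0.001  0.265  0.964]
 [ 0.     0.964 -0.265]
 [-1.     0.     0.001]]
lever_ball [(0.81, [326.0, 128.0, 97.0, 165.0])]
socket_mouth [(0.84, [330.0, 126.0, 100.0, 167.0])]
key_grip [(0.97, [143.0, 339.0, 86.0, 66.0]), (0.68, [242.0, 295.0, 63.0, 45.0]), (0.58, [264.0, 353.0, 13.0, 45.0])]
```

View pics/w1.png

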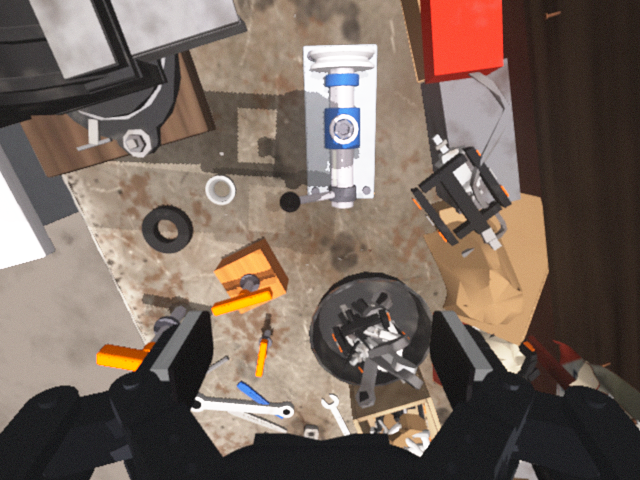

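```bash
python3 - <<'E'
import cv2
a=cv2.imread('pics/w1.png'); cv2.imwrite('pics/w1c.png',cv2.resize(a[30:220,260:400],None,fx=4,fy=4,interpolation=2)[:600*2])
cv2.imwrite('pics/w1d.png',cv2.resize(a[225:335,190:310],None,fx=5,fy=5,interpolation=2))
E
python3 - <<'E'
from h import *
W=cam('wrist')
print('boss',atz(W,(344,127),.098),'ball',atz(W,(289,202),.107),'plate corners')
for px in [(304,47),(376,45),(308,198),(374,198)]: print(atz(W,px,.008).round(4))
print('shaft end/far',atz(W,(343,205),.07),atz(W,(341,72),.075))
E
```

```text
boss [ 0.65946845 -0.08707147  0.098     ] ball [ 0.57051349 -0.15611978  0.107     ] plate corners
[0.6368 0.0225 0.008 ]
[ 7.306e-01 -5.000e-04  8.000e-03]
[ 0.5857 -0.1775  0.008 ]
[ 0.682  -0.2037  0.008 ]
shaft end/far [ 0.63459382 -0.18669052  0.07      ] [ 0.67255255 -0.02548351  0.075     ]
```

View pics/w1c.png

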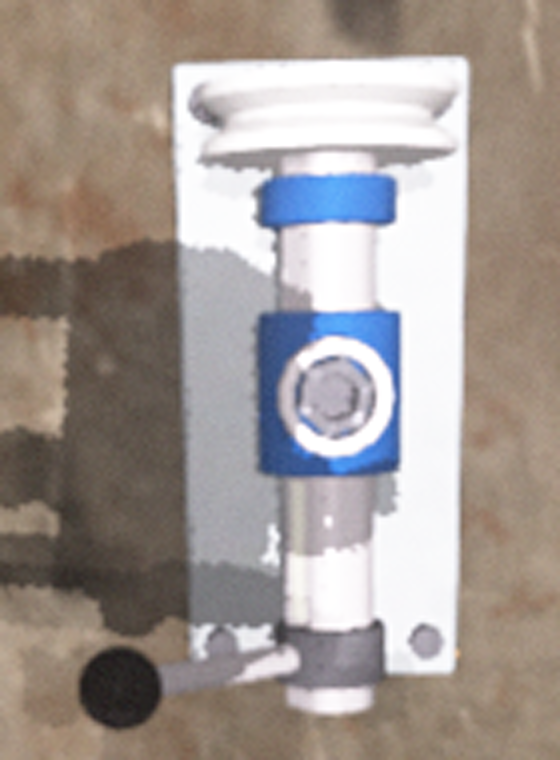

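View pics/w1d.png

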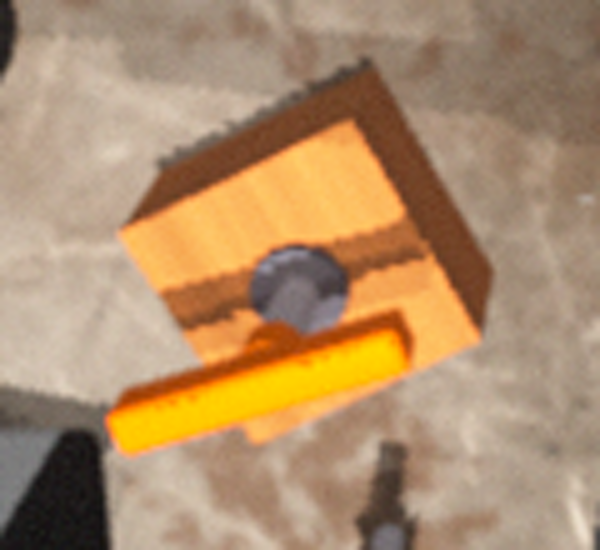

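Request:
servo_tool(twist=[[0,0,0.02],[0,0,0],[0,0,0],[0,0,0],[0,0,0]], xyz=[[-1.2,-0.4,-4],[-1.2,-0.4,-5.5],[-1.2,-0.4,-5.5],[-1.1,-0.3,-5],[0,0,-4]], fingers=[0.7,0.7,0.7,0.7,0.7])

```text
time: 3.88
tool_pos: [0.5686, -0.1527, 0.1555]
tool_rot: [0.702, 0.086, 0.702, -0.086]
contact_force: [0.1, 0.1, -0.2]
gripper_width: 0.703
```

Run:
```python
from h import *
s=manip.state(); print(s['time'],s['tool_pos'],s['joint_pos'].round(3)); print(q2R(s['tool_rot']).round(3))
grab('wrist','w2.png');grab('scene','s2.png')
```

```text
3.875 [ 0.56863132 -0.15266293  0.15548497] [-0.389 -0.004  1.74   0.     1.405 -0.146]
[[-0.     0.241  0.971]
 [ 0.     0.971 -0.241]
 [-1.     0.    -0.   ]]
```

View pics/w2.png

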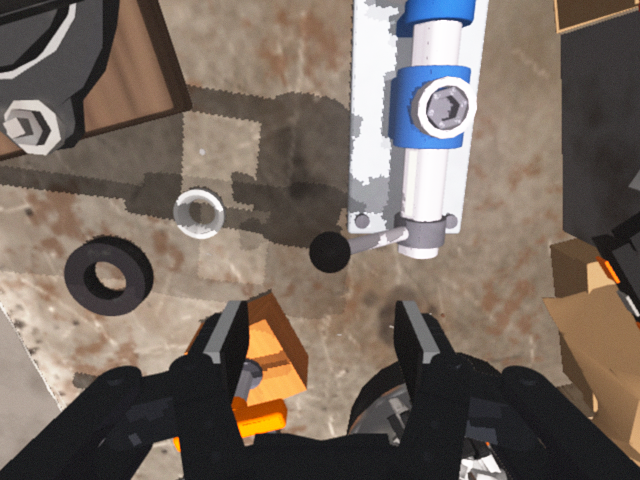

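View pics/s2.png

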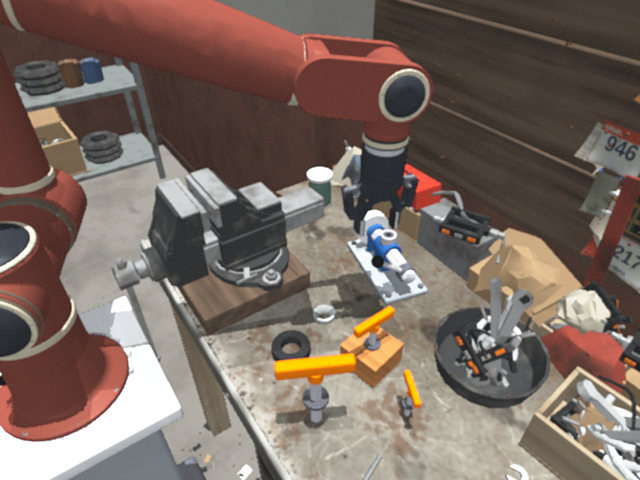

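Run:
```python
from h import *
W=cam('wrist');S=cam('scene')
s=manip.state()
print(proj(S,s['tool_pos']),proj(S,s['tool_pos']+np.array([0,0,.15])))
print('ball',atz(W,(330,252),.108)); print('tcp in wrist',proj(W,s['tool_pos']), proj(W,(0.5686,-.1527,.108)))
print('boss',atz(W,(445,107),.098),'face 95',atz(W,(445,107),.096))
print('cam',W[1])
W1=cam('wrist'); 
# triangulate ball with first view
st={'tool_pos':np.array([0.61763742,-0.14123515,0.39704739]),'tool_rot':[0.701,0.095,0.701,-0.094]}
C1=cam('wrist',st); print(tri(C1,(289.5,201.5),W,(330,252)), tri(C1,(344,129),W,(445,107)))
```

```text
[374.99505365 245.78823074] [381.09194443 177.2083494 ]
ball [ 0.57061173 -0.15520988  0.108     ]
tcp in wrist [321.13173759 277.34910192] [325.89694412 249.029591  ]
boss [ 0.654655   -0.08816865  0.098     ] face 95 [ 0.65523873 -0.08828988  0.096     ]
cam [ 0.58705571 -0.07412891  0.32961265]
(array([ 0.57037381, -0.1587731 ,  0.09755749]), np.float64(0.0011640606255295205)) (array([ 0.66122694, -0.09054485,  0.07546536]), np.float64(0.0020172066575509903))
```

Request:
servo_tool(twist=[[0,0,0],[0,0,0],[0,0,0],[0,0,0],[0,0,0],[0,0,0],[0,0,0],[0,0,0]], xyz=[[0.1,-0.1,-3],[0.1,-0.15,-2.6],[1.65,-0.41,0],[0.63,-0.16,0.5],[0.63,-0.16,0.5],[0.73,-0.18,0.4],[0.73,-0.18,0.4],[0.63,-0.16,0.25]], fingers=[0.7,0.7,0.7,0.7,0.7,0.7,0.7,0.7])

```text
time: 4.97
tool_pos: [0.6225, -0.1695, 0.1219]
tool_rot: [0.702, 0.086, 0.702, -0.086]
contact_force: [-0.1, 0.2, 0.6]
gripper_width: 0.701
```

Request:
servo_tool(twist=[[0,0,0],[0,0,0],[0,0,0]], xyz=[[0.63,-0.16,0.25],[0.58,-0.14,0.25],[0.58,-0.14,0.25]], fingers=[0.7,0.7,0.7])

```text
time: 5.35
tool_pos: [0.6401, -0.1738, 0.1289]
tool_rot: [0.702, 0.086, 0.702, -0.086]
contact_force: [0.1, -0.3, -0.5]
gripper_width: 0.7
```

Run:
```python
from h import *
s=manip.state(); print(s['time'],s['tool_pos'],s['contact_force'],s['joint_pos'].round(3))
grab('wrist','w3.png')
W=cam('wrist')
for z in (.13,.14,.15): print(proj(W,s['tool_pos']+np.array([0,0,z-s['tool_pos'][2]])))
```

```text
5.35 [ 0.64013713 -0.17381961  0.12885149] [ 0.06356661 -0.25055312 -0.50890995] [-0.377  0.189  1.58   0.     1.373 -0.132]
[319.50720349 277.66047379]
[319.45099496 286.24948377]
[319.38867711 295.77203704]
```

View pics/w3.png

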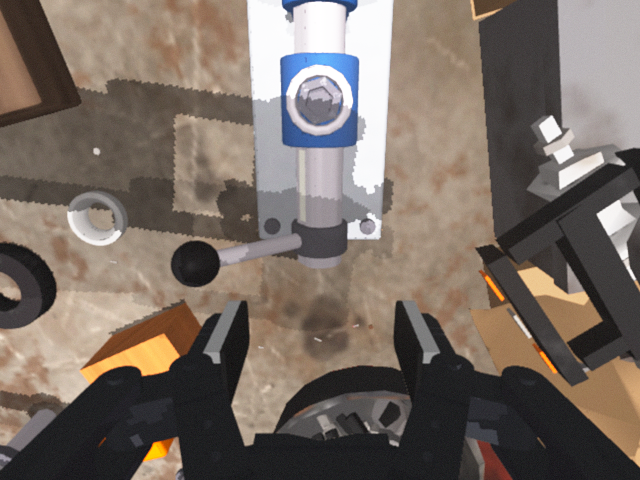

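Run:
```python
from h import *
W=cam('wrist'); s=manip.state(); Rm=q2R(s['tool_rot'])
for x in (0,-.009,-.013,-.02):
  for y in (.011,-.011):
    for z in (-.03,-.045): print(x,y,z,proj(W,s['tool_pos']+Rm@np.array([x,y,z])).round(0))
a=cv2.imread('pics/w3.png')[240:400,160:480]; cv2.imwrite('pics/w3c.png',cv2.resize(a,None,fx=2.5,fy=2.5,interpolation=2))
```

```text
0 0.011 -0.03 [261. 257.]
0 0.011 -0.045 [231. 257.]
0 -0.011 -0.03 [263. 297.]
0 -0.011 -0.045 [234. 297.]
-0.009 0.011 -0.03 [258. 264.]
-0.009 0.011 -0.045 [227. 264.]
-0.009 -0.011 -0.03 [261. 305.]
-0.009 -0.011 -0.045 [230. 305.]
-0.013 0.011 -0.03 [257. 267.]
-0.013 0.011 -0.045 [225. 267.]
-0.013 -0.011 -0.03 [259. 309.]
-0.013 -0.011 -0.045 [229. 309.]
-0.02 0.011 -0.03 [255. 273.]
-0.02 0.011 -0.045 [221. 273.]
-0.02 -0.011 -0.03 [257. 316.]
-0.02 -0.011 -0.045 [225. 316.]
```

View pics/w3c.png

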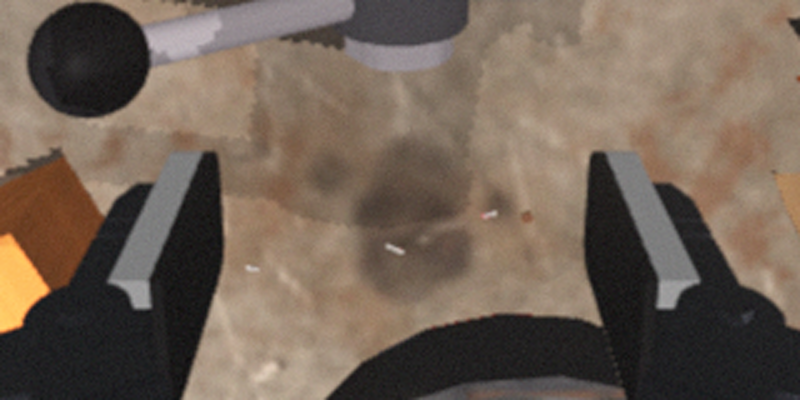

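Run:
```python
from h import *
s=manip.state();Rm=q2R(s['tool_rot'])
for n in ['scene','side']:
    im=grab(n); C=cam(n); im=im[:,:,::-1].copy()
    for x in (0,-.013,-.03):
      for z in (-.03,.03):
        u=proj(C,s['tool_pos']+Rm@np.array([x,0,z])); cv2.circle(im,(int(u[0]*1+.5),int(u[1]+.5)),1,(0,255,0) if x==0 else (0,255,255) if x==-.013 else (255,0,255),-1)
    u=proj(C,s['tool_pos']).astype(int); a=im[u[1]-90:u[1]+60,u[0]-90:u[0]+90]; cv2.imwrite(f'pics/{n}3.png',cv2.resize(a,None,fx=4,fy=4,interpolation=2))
```

```text
(no output)
```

View pics/scene3.png

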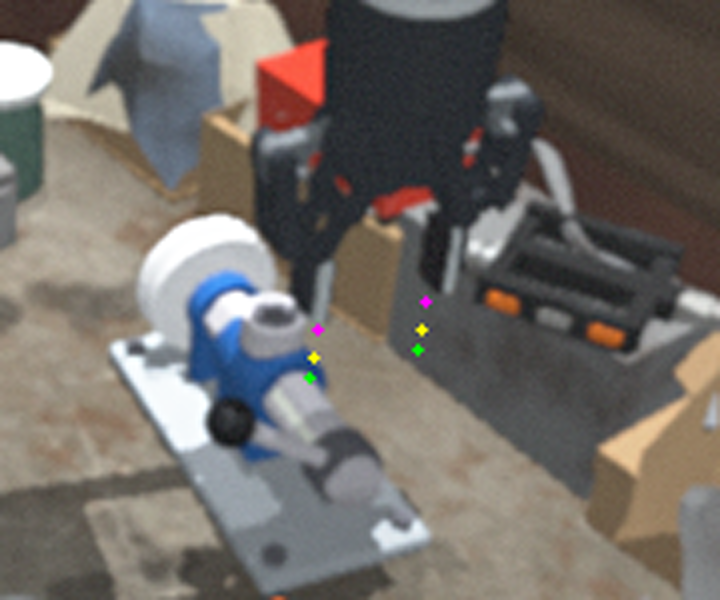

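View pics/side3.png

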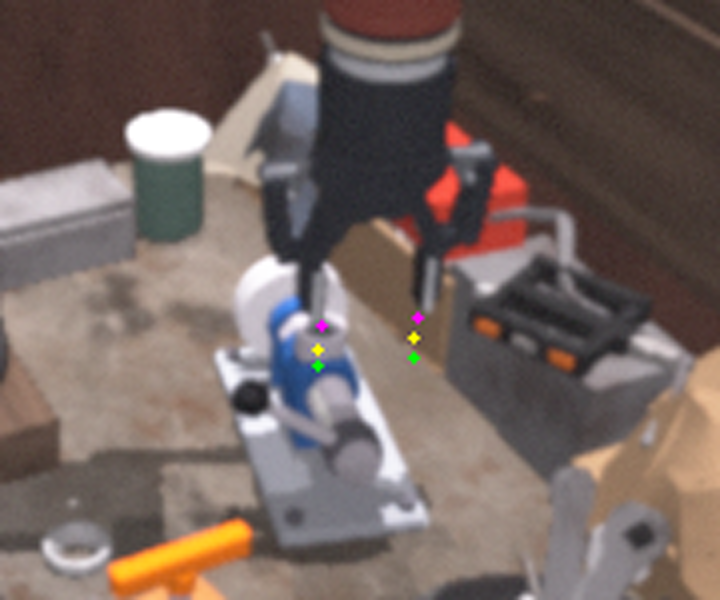

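Request:
servo_tool(twist=[[0,0,0],[0,0,0],[0,0,0]], xyz=[[-3.5,0.95,0],[-3.5,0.95,-0.5],[0,0,-3.5]], fingers=[0.7,0.7,0.7])

```text
time: 5.88
tool_pos: [0.5703, -0.155, 0.0915]
tool_rot: [0.704, 0.086, 0.7, -0.087]
contact_force: [-0.1, 0.3, -0.2]
gripper_width: 0.694
```

```bash
cat > look.py <<'E'
from h import *
import sys
s=manip.state();Rm=q2R(s['tool_rot']); t=sys.argv[1]
print(s['time'],s['tool_pos'].round(4),s['contact_force'].round(2),s['ft_torque'].round(3),round(s['gripper_width'],3),s['joint_pos'].round(2))
cs=sys.argv[2:]
for n in cs:
    im=grab(n)[:,:,::-1].copy(); C=cam(n)
    if n=='wrist': cv2.imwrite(f'pics/{n}_{t}.png',im)
    else:
        u=proj(C,s['tool_pos']+Rm@np.array([-.03,0,0])).astype(int); y0=max(0,u[1]-75);x0=max(0,u[0]-90); a=im[y0:y0+150,x0:x0+180]; cv2.imwrite(f'pics/{n}_{t}.png',cv2.resize(a,None,fx=4,fy=4,interpolation=2)); print(n,'crop origin',x0,y0,'x4')
E
python3 look.py a wrist side
```

```text
5.875 [ 0.5703 -0.155   0.0915] [-0.05  0.29 -0.22] [ 0.032  0.032 -0.022] 0.694 [-0.39  0.06  1.79 -0.    1.29 -0.15]
side crop origin 263 170 x4
```

View pics/wrist_a.png

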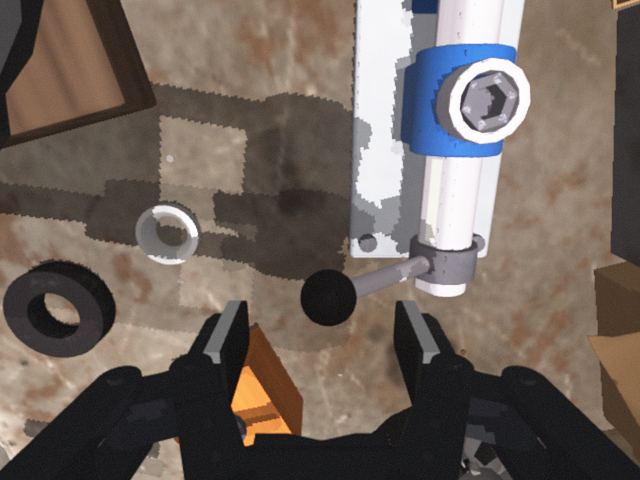

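View pics/side_a.png

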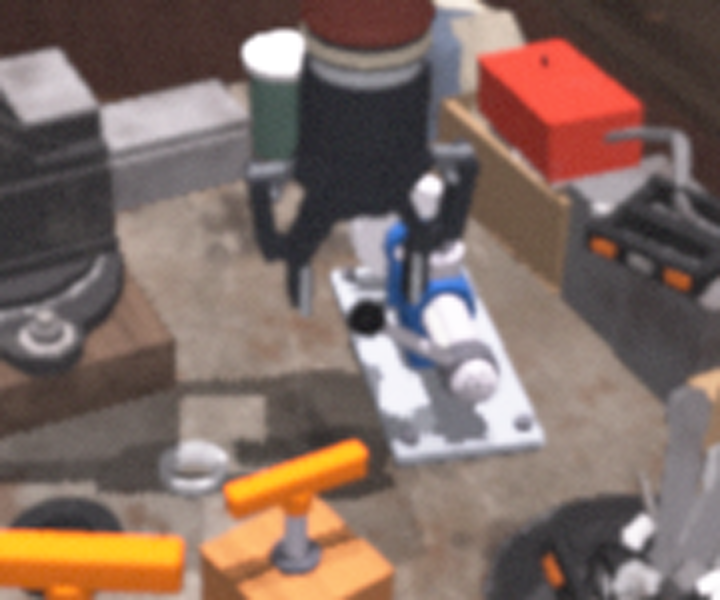

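Request:
servo_tool(twist=[[0,0,0],[0,0,0],[0,0,0],[0,0,0],[0,0,0],[0,0,0]], xyz=[[0,0,-1.5],[0,0,-1.4],[1.65,-0.41,0],[0.4,-0.1,0.2],[0.4,-0.1,0.5],[0.5,-0.12,0.6]], fingers=[0.7,0.7,0.7,0.7,0.7,0.7])

```text
time: 6.72
tool_pos: [0.5989, -0.162, 0.0731]
tool_rot: [0.701, 0.086, 0.702, -0.086]
contact_force: [-2.7, 0.2, -0.6]
gripper_width: 0.7
```

```bash
python3 look.py b wrist
```

```text
6.725 [ 0.5989 -0.162   0.0731] [-2.74  0.22 -0.57] [-0.     0.418  0.017] 0.7 [-0.38  0.15  1.73 -0.    1.27 -0.14]
```

View pics/wrist_b.png

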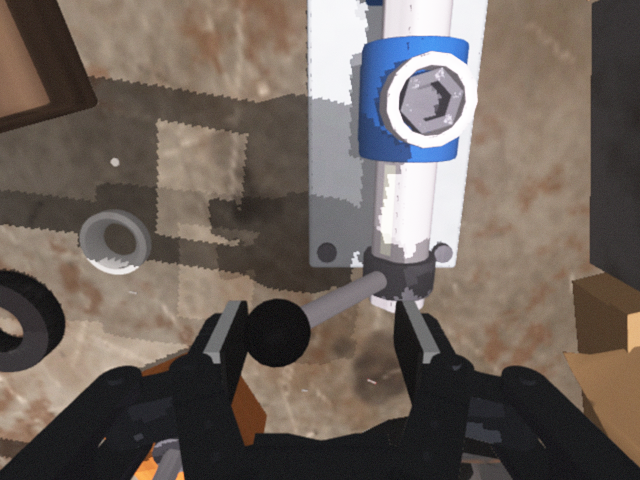

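Request:
servo_tool(twist=[[0,0,0],[0,0,0],[0,0,0],[0,0,0],[0,0,0],[0,0,0]], xyz=[[0.75,-0.19,0.6],[0.75,-0.19,0.5],[0.75,-0.19,0.4],[0.75,-0.19,0.2],[0.75,-0.19,0],[0,0,0]], fingers=[0.7,0.7,0.7,0.7,0.7,0.7])

```text
time: 7.52
tool_pos: [0.6378, -0.1718, 0.0898]
tool_rot: [0.702, 0.086, 0.701, -0.086]
contact_force: [0.0, -0.6, -0.6]
gripper_width: 0.698
```

```bash
python3 look.py c wrist
```

```text
7.525 [ 0.6378 -0.1718  0.0898] [ 0.02 -0.56 -0.64] [ 0.035  0.049 -0.024] 0.698 [-0.38  0.22  1.62  0.    1.31 -0.13]
```

View pics/wrist_c.png

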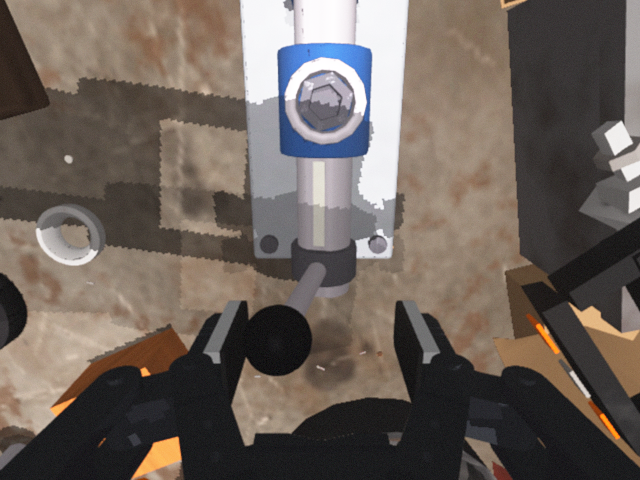

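Request:
servo_tool(twist=[[0,0,0],[0,0,0],[0,0,0],[0,0,0]], xyz=[[0.2,-0.05,0],[0,0,0],[0,0,0],[0,0,0]], fingers=[0.3,0.2,0.2,0.2])

```text
time: 8.07
tool_pos: [0.6388, -0.172, 0.09]
tool_rot: [0.702, 0.086, 0.702, -0.086]
contact_force: [-1.5, -0.1, 2.5]
gripper_width: 0.266
```

```bash
python3 look.py d wrist; python3 -c "
import cv2
a=cv2.imread('pics/wrist_d.png');cv2.imwrite('pics/wrist_dc.png',cv2.resize(a[30:380,220:430],None,fx=1.7*2,fy=1.7,interpolation=2))"
```

```text
8.075 [ 0.6388 -0.172   0.09  ] [-1.49 -0.06  2.53] [ 0.053  0.333 -0.049] 0.266 [-0.38  0.22  1.61  0.    1.31 -0.13]
```

View pics/wrist_dc.png

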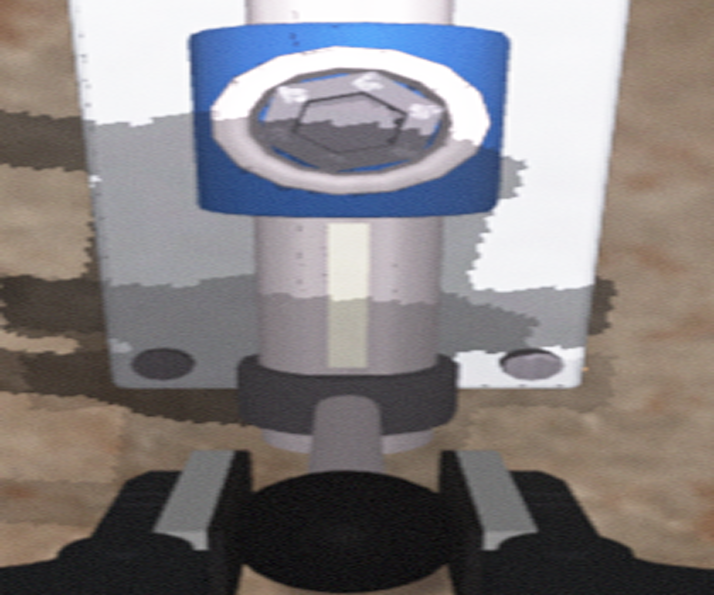

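```bash
python3 -c "
import cv2
a=cv2.imread('pics/wrist_d.png');cv2.imwrite('pics/hexd.png',cv2.resize(a[50:150,270:380],None,fx=6,fy=6,interpolation=2))"
```

```text
(no output)
```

View pics/hexd.png

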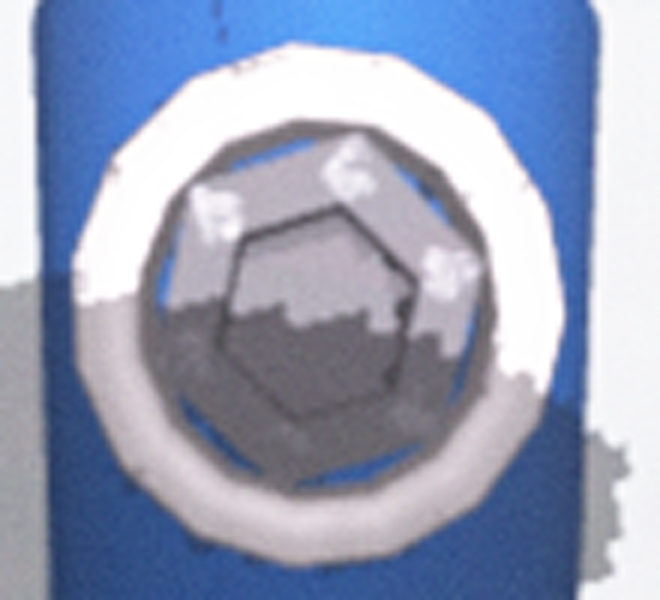

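Request:
servo_tool(twist=[[0,0,0],[0,0,0],[0,0,0],[0,0,0],[0,0,-0.12],[0,0,-0.12]], xyz=[[0,0,0],[0,0,0],[0,0,2],[0,0,4],[0,0,4],[-2,-1,2]], fingers=[0.6,0.7,0.7,0.7,0.7,0.7])

```text
time: 8.88
tool_pos: [0.6209, -0.1824, 0.2153]
tool_rot: [0.689, 0.17, 0.684, -0.171]
contact_force: [0.7, -0.2, -0.1]
gripper_width: 0.698
```

Request:
servo_tool(twist=[[0,0,-0.15],[0,0,-0.15],[0,0,-0.15],[0,0,-0.15],[0,0,-0.15],[0,0,-0.15],[0,0,-0.13]], xyz=[[-2.5,-1.4,0],[-2.5,-1.4,0],[-2.5,-1.4,0],[-2.5,-1.4,0],[-2.5,-1.4,-1],[-2.2,-1.4,-2],[0,-0.2,-2]], fingers=[0.7,0.7,0.7,0.7,0.7,0.7,0.7])

```text
time: 9.75
tool_pos: [0.4715, -0.2694, 0.1616]
tool_rot: [0.513, 0.488, 0.511, -0.487]
contact_force: [-0.1, 0.6, 0.3]
gripper_width: 0.696
```

```bash
python3 look.py e wrist; python3 -c "
from h import *
print(q2R(manip.state()['tool_rot']).round(3))"
```

```text
9.75 [ 0.4715 -0.2694  0.1616] [-0.1   0.59  0.3 ] [ 0.015 -0.023 -0.051] 0.696 [-0.66 -0.12  1.84 -0.    1.42  0.87]
[[-0.002  0.999  0.047]
 [ 0.001  0.047 -0.999]
 [-1.    -0.002 -0.001]]
```

View pics/wrist_e.png

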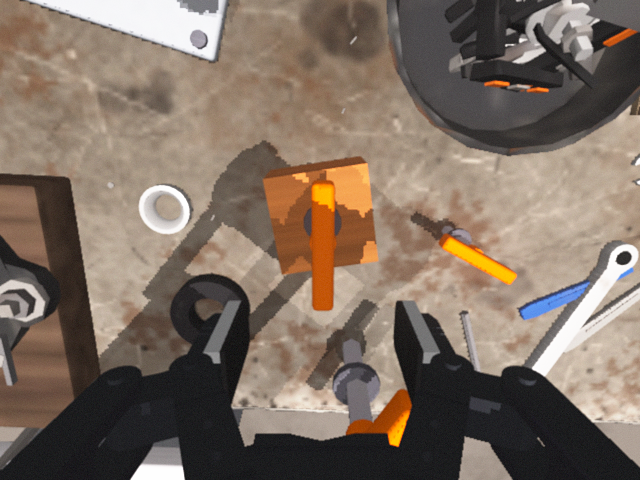

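Run:
```python
from h import *
Ws=[cam('wrist') for _ in range(3)]
W=Ws[0]
for px in [(324,182),(322.5,310)]: print([atz(w,px,.119).round(4) for w in Ws])
print('hole/collar',atz(W,(322,221),.056), manip.state()['tool_pos'])
a=cv2.imread('pics/wrist_e.png');cv2.imwrite('pics/ec.png',cv2.resize(a[150:330,240:400],None,fx=3.3,fy=3.3,interpolation=2))
```

```text
[array([ 0.5128, -0.2685,  0.119 ]), array([ 0.5128, -0.2685,  0.119 ]), array([ 0.5128, -0.2685,  0.119 ])]
[array([ 0.4304, -0.2717,  0.119 ]), array([ 0.4304, -0.2717,  0.119 ]), array([ 0.4304, -0.2717,  0.119 ])]
hole/collar [ 0.47157934 -0.2694701   0.056     ] [ 0.47036432 -0.26812981  0.15808646]
```

View pics/ec.png

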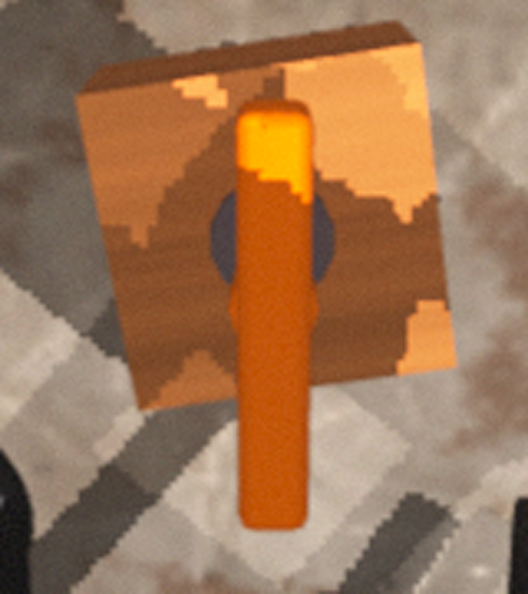

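Request:
servo_tool(twist=[[0,0,0],[0,0,0],[0,0,0],[0,0,0],[0,0,0],[0,0,0],[0,0,0]], xyz=[[0,-0.1,-4],[0,0,-3.5],[0,0,-2.3],[0,0,0],[0,0,0],[0,0,0],[0,0,0]], fingers=[0.5,0.5,0.5,0,0,0,0])

```text
time: 10.68
tool_pos: [0.4724, -0.2695, 0.0631]
tool_rot: [0.514, 0.486, 0.513, -0.486]
contact_force: [-0.4, -0.3, 0.9]
gripper_width: 0.165
```

```bash
python3 look.py f wrist side
```

```text
10.675 [ 0.4724 -0.2695  0.0631] [-0.37 -0.29  0.89] [-0.008  0.039 -0.011] 0.165 [-0.66 -0.02  1.92 -0.    1.24  0.86]
side crop origin 247 219 x4
```

View pics/wrist_f.png

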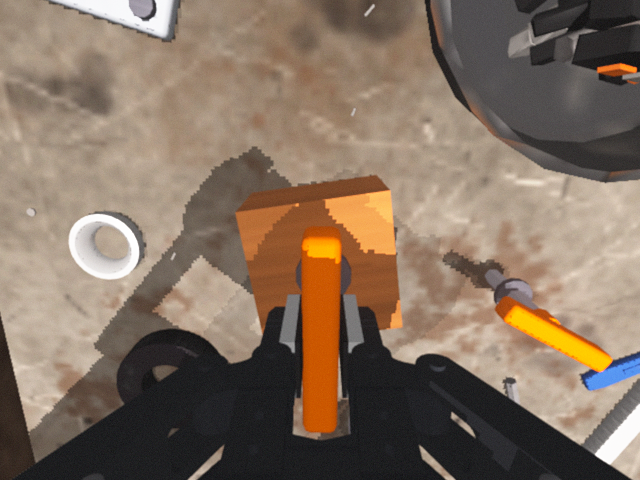

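View pics/side_f.png

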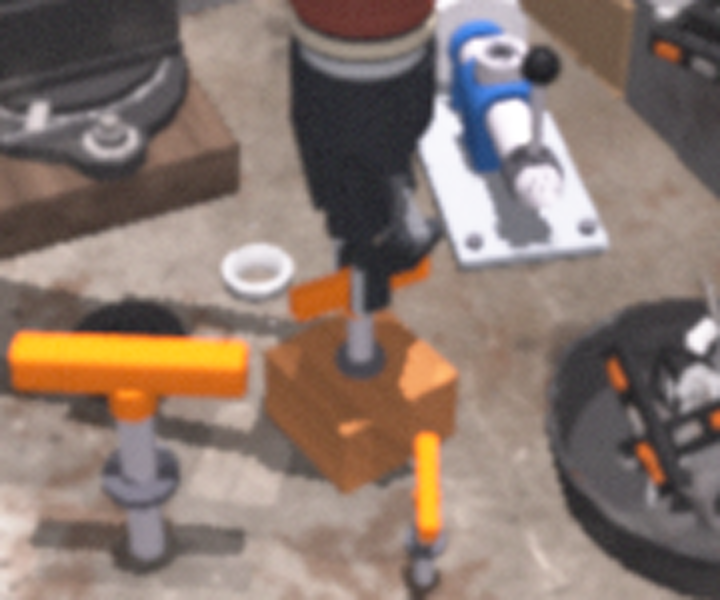

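Run:
```python
from h import *
def st(p,ang):
    c,s_=np.cos(np.radians(ang)),np.sin(np.radians(ang))
    Rm=np.array([[0,-s_,c],[0,c,s_],[-1,0,0]])
    q=R.from_matrix(Rm).as_quat(); return {'tool_pos':np.array(p),'tool_rot':[q[3],q[0],q[1],q[2]]}
L=[('w1',(.6176,-.1412,.397),-15.3,(343.7,128.7)),('w2',(.5686,-.1527,.1555),-14.1,(445,107)),('w3',(.6401,-.1738,.1289),-14.1,(320,100)),
('a',(.5703,-.155,.0915),-14.1,(484,100.5)),('b',(.5989,-.162,.0731),-14.1,(429,100)),('c',(.6378,-.1718,.0898),-14.1,(327,101)),('d',(.6388,-.172,.09),-14.1,(323.3,100.8))]
A=[];B=[]
for n,p,a,px in L:
    C=cam('wrist',st(p,a)); print(n,atz(C,px,.098).round(4),atz(C,px,.101).round(4))
    o,v=ray(C,px); P=np.eye(3)-np.outer(v,v); A.append(P);B.append(P@o)
for sub in [range(7),range(1,7)]:
    print(np.linalg.solve(sum(A[i] for i in sub),sum(B[i] for i in sub)))
print(cam('wrist',st((.6388,-.172,.09),-14.1))[1])
```

```text
w1 [ 0.6606 -0.0899  0.098 ] [ 0.6605 -0.0898  0.101 ]
w2 [ 0.6599 -0.0898  0.098 ] [ 0.659  -0.0896  0.101 ]
w3 [ 0.6613 -0.0901  0.098 ] [ 0.6613 -0.0901  0.101 ]
a [ 0.6587 -0.0893  0.098 ] [ 0.6575 -0.0891  0.101 ]
b [ 0.6599 -0.0897  0.098 ] [ 0.6591 -0.0896  0.101 ]
c [ 0.6617 -0.0902  0.098 ] [ 0.6616 -0.0902  0.101 ]
d [ 0.6612 -0.0899  0.098 ] [ 0.6611 -0.09    0.101 ]
[ 0.66134027 -0.08997481  0.09217915]
[ 0.66147969 -0.08993646  0.09178172]
[ 0.65930922 -0.09365801  0.26779224]
```

Run:
```python
from h import *
print(vision.get_calibration('wrist')['mount'].round(5)); print(vision.get_calibration('wrist')['mount'].round(5)[:,3])
print(vision.get_calibration('scene')['origin'])
```

```text
[[ 2.0000e-04  3.1615e-01 -9.4871e-01 -1.7779e-01]
 [ 7.6000e-04  9.4871e-01  3.1615e-01  8.0980e-02]
 [ 1.0000e+00 -7.9000e-04 -5.0000e-05  8.1000e-04]
 [ 0.0000e+00  0.0000e+00  0.0000e+00  1.0000e+00]]
[-1.7779e-01  8.0980e-02  8.1000e-04  1.0000e+00]
[ 0.10544526 -0.64933967  0.70531301]
```

Run:
```python
import cv2
a=cv2.imread('pics/wrist_f.png');cv2.imwrite('pics/fc.png',cv2.resize(a[215:445,270:370],None,fx=2.6*2,fy=2.6,interpolation=2))
```

```text
(no output)
```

View pics/fc.png

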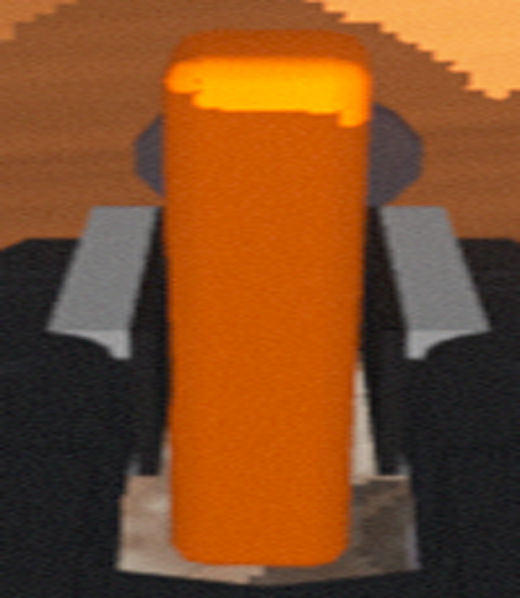

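Request:
servo_tool(twist=[[0,0,0],[0,0,0],[0,0,0],[0,0,0.09],[0,0,0.09],[0,0,0.09],[0,0,0.09],[0,0,0.09]], xyz=[[0,0,3],[0,0,4],[0,0,4.5],[2.2,2.5,0.5],[3.3,3.4,0],[3.5,3.5,0],[3.5,3.5,0],[3.5,3.0,0]], fingers=[0,0,0,0,0,0,0,0])

```text
time: 11.78
tool_pos: [0.6327, -0.1085, 0.1817]
tool_rot: [0.61, 0.358, 0.61, -0.358]
contact_force: [0.1, -0.6, -0.8]
gripper_width: 0.166
```

Request:
servo_tool(twist=[[0,0,0.09],[0,0,0]], xyz=[[2.8,2.1,0],[0,0,0]], fingers=[0,0])

```text
time: 12.02
tool_pos: [0.6608, -0.0873, 0.1812]
tool_rot: [0.625, 0.33, 0.626, -0.33]
contact_force: [-0.5, -0.2, -3.0]
gripper_width: 0.165
```

```bash
python3 look.py g wrist scene side; python3 -c "
from h import *
print(q2R(manip.state()['tool_rot']).round(3))"
```

```text
12.025 [ 0.6608 -0.0873  0.1812] [-0.51 -0.15 -3.03] [0.014 0.047 0.043] 0.165 [-0.24  0.16  1.52  0.    1.46  0.73]
scene crop origin 303 113 x4
side crop origin 284 118 x4
[[-0.001  0.828  0.56 ]
 [-0.     0.56  -0.828]
 [-1.    -0.001 -0.   ]]
```

View pics/wrist_g.png

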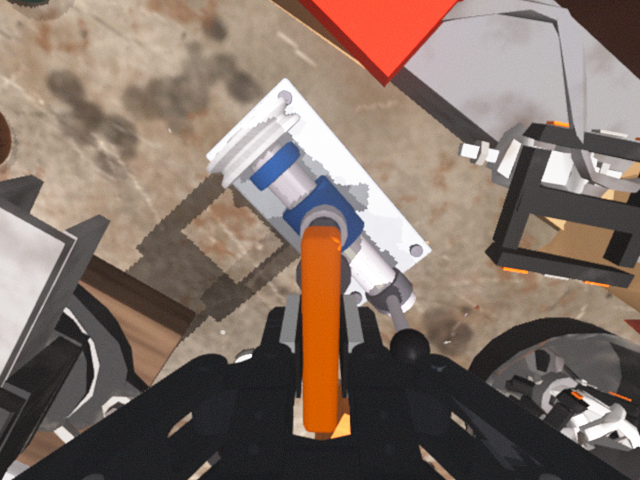

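View pics/scene_g.png

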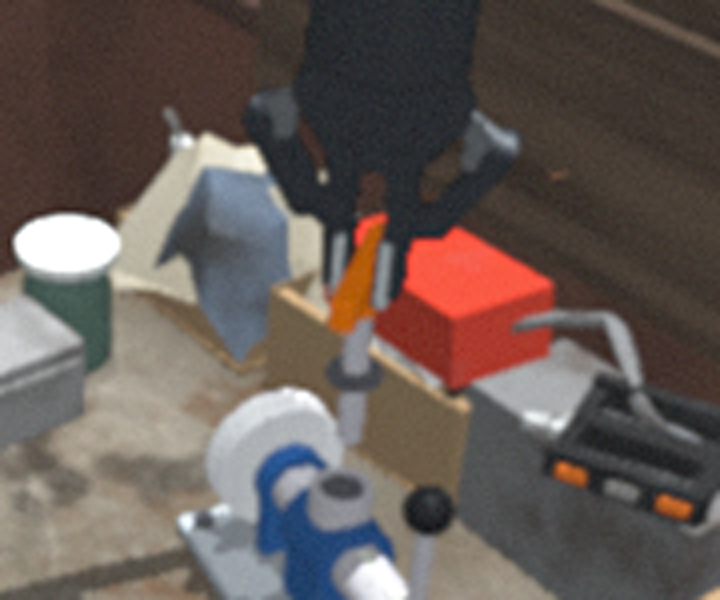

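View pics/side_g.png

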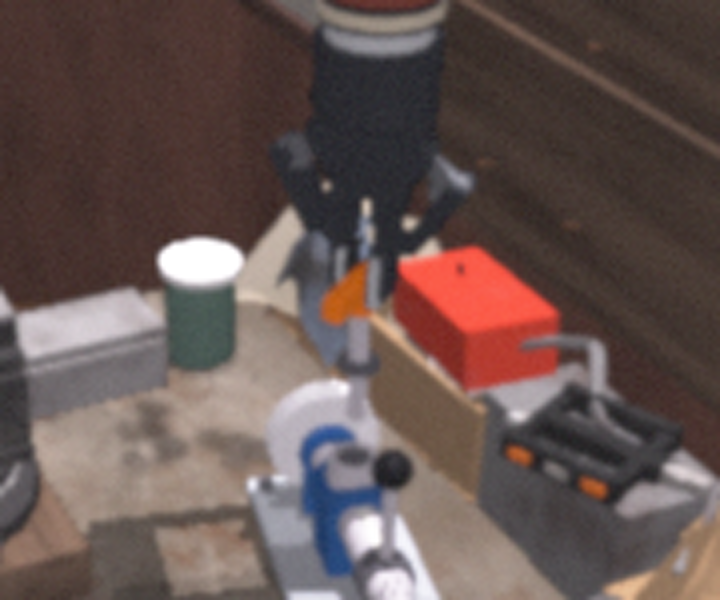

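```bash
python3 - <<'E'
from h import *
S=cam('scene');D=cam('side')
for n,a,b in [('tip',(391,223.3),(373.3,222)),('boss',(389,234.8),(373.3,231.8)),('collar',(303+355/4,113+375/4),(284+359/4,118+364/4))]:
    print(n,tri(S,a,D,b)); 
    for z in (.0975,.128,.17): print(z,atz(S,a,z).round(4),atz(D,b,z).round(4))
C=S
for P in [(.660,-.0896,.098),(.660,-.0896,.128)]: print(proj(S,P),proj(D,P))
E
python3 - <<'E'
import cv2
for n,(x0,y0) in {'scene':(303,113),'side':(284,118)}.items():
    a=cv2.imread(f'pics/{n}_g.png')[330:560,240:470]; cv2.imwrite(f'pics/{n}_gc.png',cv2.resize(a,None,fx=2.5,fy=2.5,interpolation=2))
E
```

```text
tip (array([ 0.65879999, -0.09423479,  0.13000824]), np.float64(0.0005370305588319685))
0.0975 [ 0.6904 -0.0626  0.0975] [ 0.6838 -0.0525  0.0975]
0.128 [ 0.6611 -0.092   0.128 ] [ 0.6601 -0.092   0.128 ]
0.17 [ 0.6207 -0.1326  0.17  ] [ 0.6273 -0.1463  0.17  ]
boss (array([ 0.6666852 , -0.08425463,  0.08975671]), np.float64(6.228169720004615e-05))
0.0975 [ 0.6597 -0.0913  0.0975] [ 0.6609 -0.0938  0.0975]
0.128 [ 0.6319 -0.1193  0.128 ] [ 0.6381 -0.1314  0.128 ]
0.17 [ 0.5936 -0.1579  0.17  ] [ 0.6068 -0.1831  0.17  ]
collar (array([ 0.66150594, -0.08820265,  0.16668381]), np.float64(0.001874031550269957))
0.0975 [ 0.7343 -0.0149  0.0975] [0.7179 0.006  0.0975]
0.128 [ 0.7028 -0.0467  0.128 ] [ 0.6926 -0.0361  0.128 ]
0.17 [ 0.6593 -0.0906  0.17  ] [ 0.6577 -0.0941  0.17  ]
[388.60722573 234.15124865] [372.24701586 230.90532305]
[389.85208197 222.91148636] [372.83582182 221.54868948]
```

View pics/scene_gc.png

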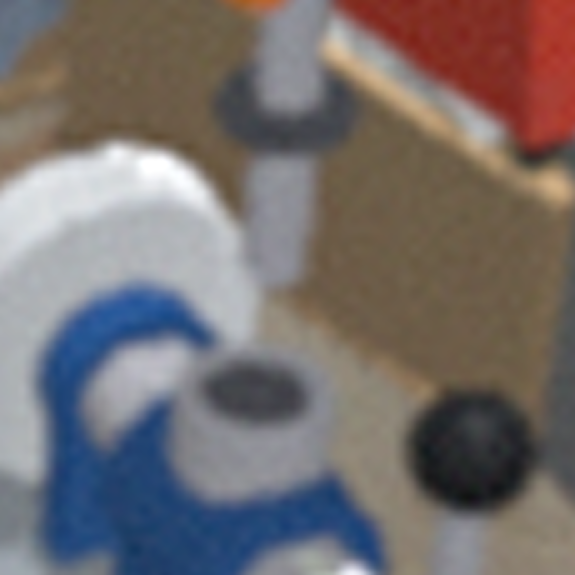

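View pics/side_gc.png

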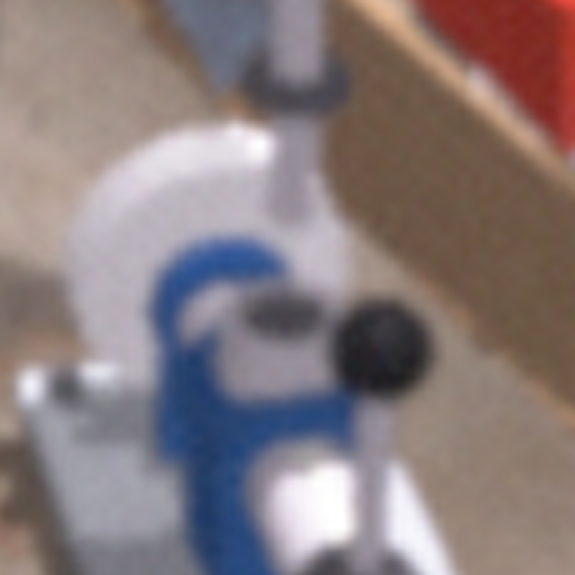

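Request:
servo_tool(twist=[[0,0,0],[0,0,0]], xyz=[[0,0,-1.5],[0,0,-0.8]], fingers=[0,0])

```text
time: 12.42
tool_pos: [0.6585, -0.0895, 0.157]
tool_rot: [0.624, 0.331, 0.625, -0.332]
contact_force: [0.0, 0.1, -1.3]
gripper_width: 0.171
```

```bash
python3 look.py h wrist scene side
python3 - <<'E'
import cv2
from h import *
print(manip.state()['tool_pos'])
for n in ['scene','side']:
    a=cv2.imread(f'pics/{n}_h.png')[250:500,200:500]; cv2.imwrite(f'pics/{n}_hc.png',cv2.resize(a,None,fx=2.5,fy=2.5,interpolation=2))
E
```

```text
12.425 [ 0.6585 -0.0895  0.157 ] [ 0.02  0.13 -1.27] [-0.012 -0.009  0.03 ] 0.171 [-0.25  0.17  1.55 -0.    1.42  0.73]
scene crop origin 301 124 x4
side crop origin 283 127 x4
[ 0.65884079 -0.08918731  0.15742552]
```

View pics/scene_hc.png

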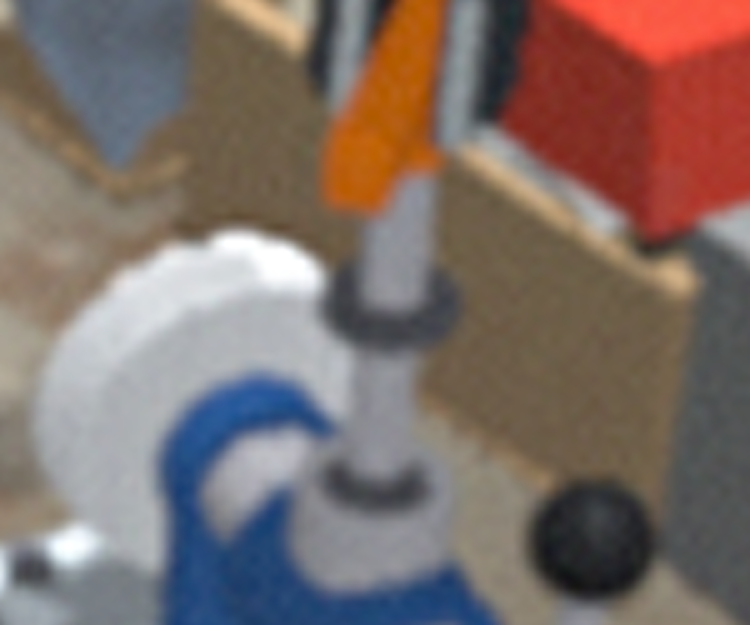

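View pics/side_hc.png

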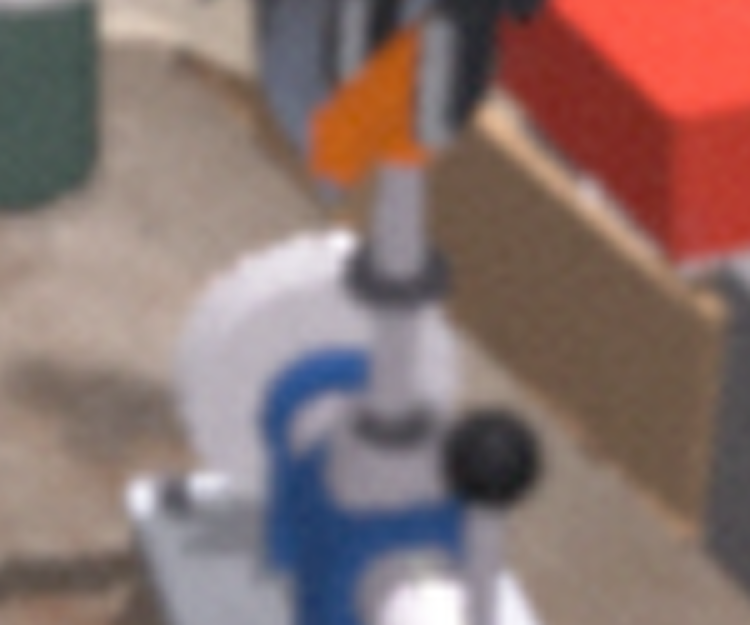

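Request:
servo_tool(twist=[[0,0,0],[0,0,0],[0,0,0],[0,0,0]], xyz=[[0,0,-0.4],[0,0,-0.3],[0,0,-0.3],[0,0,0]], fingers=[0,0,0,0])

```text
time: 13.08
tool_pos: [0.6597, -0.0889, 0.1485]
tool_rot: [0.625, 0.331, 0.625, -0.331]
contact_force: [-1.6, -0.4, -2.1]
gripper_width: 0.164
```

```bash
python3 -c "
from h import *
s=manip.state();print(s['time'],s['tool_pos'],s['contact_force'],s['ft_torque'])"
```

```text
13.075 [ 0.659663   -0.08894256  0.14850057] [-1.55276108 -0.42355375 -2.1280347 ] [ 0.02898008 -0.0464372  -0.03878074]
```

Request:
servo_tool(twist=[[0,0,0],[0,0,0],[0,0,0],[0,0,0]], xyz=[[0,0,-0.2],[0,0,-0.2],[0,0,-0.2],[0,0,0]], fingers=[0,0,0,0])

```text
time: 13.58
tool_pos: [0.6596, -0.089, 0.1425]
tool_rot: [0.625, 0.331, 0.625, -0.331]
contact_force: [0.4, -0.4, -2.3]
gripper_width: 0.167
```

```bash
python3 -c "
from h import *
s=manip.state();print(s['time'],s['tool_pos'],s['contact_force'],s['ft_torque'])"
```

```text
13.575 [ 0.65963715 -0.08897554  0.1424876 ] [ 0.35958458 -0.40464298 -2.29020738] [ 0.06633085  0.00700613 -0.01749807]
```

Request:
servo_tool(twist=[[0,0,0],[0,0,0],[0,0,0],[0,0,0]], xyz=[[0,0,-0.2],[0,0,-0.2],[0,0,-0.1],[0,0,0]], fingers=[0,0,0,0])

```text
time: 14.08
tool_pos: [0.6599, -0.089, 0.138]
tool_rot: [0.625, 0.331, 0.625, -0.331]
contact_force: [-1.0, -0.1, -0.6]
gripper_width: 0.168
```

```bash
python3 look.py i scene
```

```text
14.075 [ 0.6599 -0.089   0.138 ] [-0.98 -0.06 -0.59] [0.096 0.014 0.034] 0.168 [-0.25  0.19  1.57  0.    1.39  0.73]
scene crop origin 301 132 x4
```

View pics/scene_i.png

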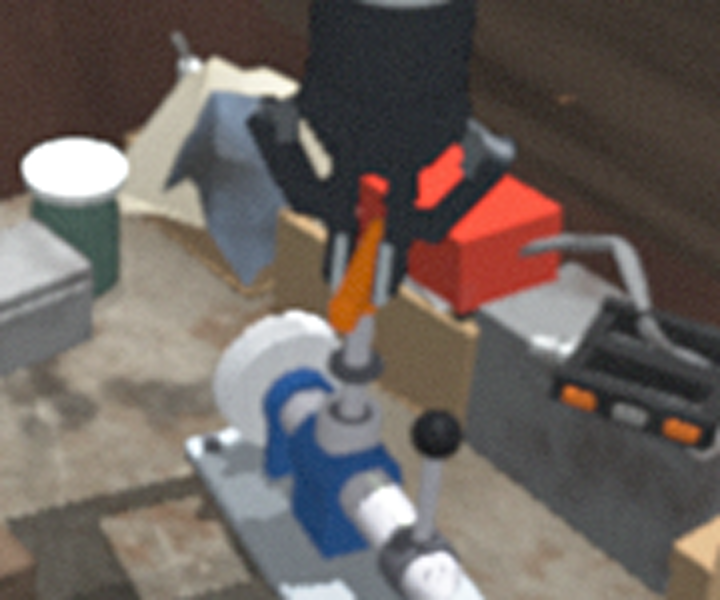

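Request:
servo_tool(twist=[[0,0,0],[0,0,0],[0,0,0]], xyz=[[0,0,-0.1],[0,0,-0.1],[0,0,0]], fingers=[0,0,0])

```text
time: 14.5
tool_pos: [0.6609, -0.0891, 0.1378]
tool_rot: [0.626, 0.332, 0.624, -0.331]
contact_force: [-0.0, 1.4, 5.1]
gripper_width: 0.171
```

```bash
python3 look.py j
```

```text
14.5 [ 0.6609 -0.0891  0.1378] [-0.02  1.4   5.08] [ 0.302  0.226 -0.014] 0.171 [-0.25  0.19  1.57  0.    1.38  0.73]
```

Request:
servo_tool(twist=[[0,0,-0.1],[0,0,-0.1],[0,0,-0.1],[0,0,-0.1],[0,0,0]], xyz=[[0,0,-0.03],[0,0,-0.03],[0,0,-0.03],[0,0,-0.03],[0,0,0]], fingers=[0,0,0,0,0])

```text
time: 15.12
tool_pos: [0.6613, -0.089, 0.1371]
tool_rot: [0.548, 0.45, 0.545, -0.448]
contact_force: [-0.8, 0.9, 6.0]
gripper_width: 0.166
```

```bash
cat > tq.py <<'E'
from h import *
s=manip.state();Rm=q2R(s['tool_rot']); print(s['time'],s['tool_pos'].round(4),s['contact_force'].round(2),s['ft_torque'].round(3),'tooly ang',np.degrees(np.arctan2(Rm[1,1],Rm[0,1])).round(2),'j',s['joint_pos'].round(3),s['joint_efforts'].round(3)[5],s['gripper_width'].round(3))
E
python3 tq.py
```

```text
Traceback (most recent call last):
  File "tq.py", line 2, in <module>
    s=manip.state();Rm=q2R(s['tool_rot']); print(s['time'],s['tool_pos'].round(4),s['contact_force'].round(2),s['ft_torque'].round(3),'tooly ang',np.degrees(np.arctan2(Rm[1,1],Rm[0,1])).round(2),'j',s['joint_pos'].round(3),s['joint_efforts'].round(3)[5],s['gripper_width'].round(3))
                                                                                                                                                                                                                                                              ^^^^^^^^^^^^^^^^^^^^^^^^
AttributeError: 'float' object has no attribute 'round'
```

```bash
sed -i "s/s\['gripper_width'\].round(3)/round(s['gripper_width'],3)/" tq.py; python3 tq.py
```

```text
15.125 [ 0.6613 -0.089   0.1371] [-0.78  0.92  6.  ] [0.347 0.066 0.071] tooly ang 11.2 j [-2.460e-01  1.880e-01  1.567e+00  1.000e-03  1.383e+00  1.130e+00] 0.178 0.166
```

Request:
servo_tool(twist=[[0,0,-0.1],[0,0,-0.1],[0,0,0]], xyz=[[0,0,-0.03],[0,0,-0.03],[0,0,0]], fingers=[0,0,0])

```text
time: 15.5
tool_pos: [0.6614, -0.0891, 0.1366]
tool_rot: [0.5, 0.502, 0.498, -0.5]
contact_force: [0.1, 1.9, 7.0]
gripper_width: 0.16
```

```bash
python3 tq.py
```

```text
15.5 [ 0.6614 -0.0891  0.1366] [0.05 1.86 7.01] [ 0.329 -0.014  0.042] tooly ang -0.26 j [-2.460e-01  1.890e-01  1.567e+00  1.000e-03  1.381e+00  1.330e+00] 0.174 0.16
```

Request:
servo_tool(twist=[[0,0,-0.1],[0,0,0]], xyz=[[0,0,-0.03],[0,0,0]], fingers=[0,0])

```text
time: 15.75
tool_pos: [0.6615, -0.0891, 0.1363]
tool_rot: [0.474, 0.526, 0.472, -0.524]
contact_force: [0.6, 0.3, 5.8]
gripper_width: 0.167
```

```bash
python3 tq.py
```

```text
15.75 [ 0.6615 -0.0891  0.1363] [0.58 0.32 5.83] [ 0.248 -0.011  0.059] tooly ang -5.99 j [-2.460e-01  1.890e-01  1.567e+00  1.000e-03  1.381e+00  1.430e+00] 0.17 0.167
```

Request:
servo_tool(twist=[[0,0,-0.1],[0,0,0]], xyz=[[0,0,-0.03],[0,0,0]], fingers=[0,0])

```text
time: 16.0
tool_pos: [0.6616, -0.0892, 0.1361]
tool_rot: [0.448, 0.55, 0.445, -0.547]
contact_force: [0.6, 0.8, 5.2]
gripper_width: 0.167
```

```bash
python3 tq.py
```

```text
16.0 [ 0.6616 -0.0892  0.1361] [0.62 0.8  5.23] [ 0.279 -0.055  0.047] tooly ang -11.72 j [-0.246  0.189  1.567  0.     1.38   1.53 ] 0.187 0.167
```

Request:
servo_tool(twist=[[0,0,-0.1],[0,0,0]], xyz=[[0,0,-0.03],[0,0,0]], fingers=[0,0])

```text
time: 16.25
tool_pos: [0.6618, -0.0893, 0.1361]
tool_rot: [0.42, 0.571, 0.417, -0.569]
contact_force: [0.1, 0.8, 6.6]
gripper_width: 0.162
```

```bash
python3 tq.py
```

```text
16.25 [ 0.6618 -0.0893  0.1361] [0.08 0.75 6.6 ] [ 0.235 -0.112  0.029] tooly ang -17.45 j [-0.246  0.189  1.567  0.     1.38   1.63 ] 0.21 0.162
```

```bash
python3 look.py k wrist scene
```

```text
16.25 [ 0.6618 -0.0893  0.1361] [0.08 0.75 6.6 ] [ 0.235 -0.112  0.029] 0.162 [-0.25  0.19  1.57  0.    1.38  1.63]
scene crop origin 301 132 x4
```

View pics/wrist_k.png

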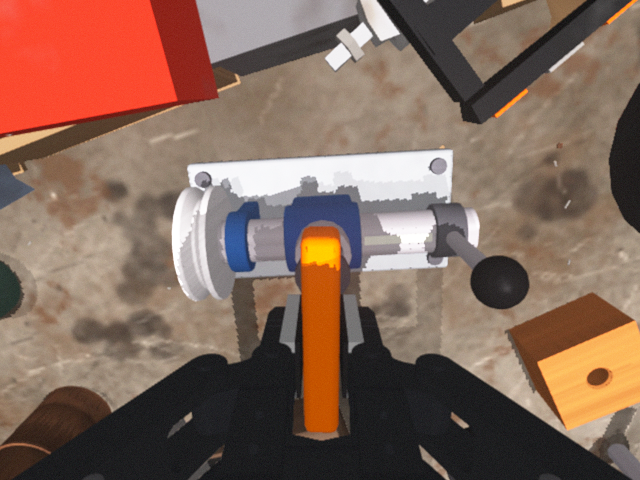

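View pics/scene_k.png

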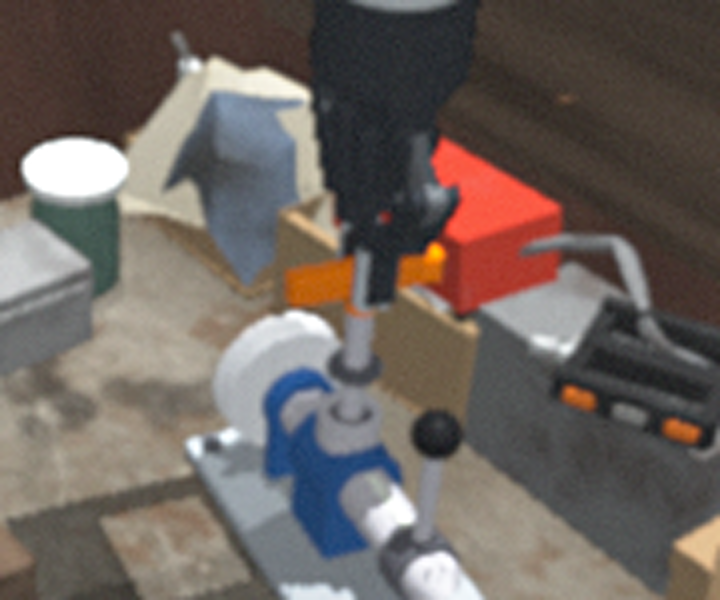

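Request:
servo_tool(twist=[[0,0,-0.1],[0,0,0]], xyz=[[0,0,-0.03],[0,0,0]], fingers=[0,0])

```text
time: 16.6
tool_pos: [0.6619, -0.0894, 0.136]
tool_rot: [0.391, 0.592, 0.388, -0.589]
contact_force: [0.2, 0.9, 7.9]
gripper_width: 0.165
```

```bash
python3 tq.py
```

```text
16.6 [ 0.6619 -0.0894  0.136 ] [0.24 0.89 7.91] [ 0.172 -0.105  0.104] tooly ang -23.17 j [-0.246  0.19   1.567  0.     1.379  1.729] 0.241 0.165
```

Request:
servo_tool(twist=[[0,0,-0.1],[0,0,0]], xyz=[[0,0,-0.03],[0,0,0]], fingers=[0,0])

```text
time: 16.85
tool_pos: [0.662, -0.0895, 0.1359]
tool_rot: [0.361, 0.61, 0.358, -0.607]
contact_force: [0.3, 0.5, 7.8]
gripper_width: 0.169
```

```bash
python3 tq.py
```

```text
16.85 [ 0.662  -0.0895  0.1359] [0.27 0.49 7.82] [ 0.153 -0.089  0.111] tooly ang -28.9 j [-0.246  0.19   1.567 -0.     1.379  1.829] 0.255 0.169
```

Request:
servo_tool(twist=[[0,0,0]], xyz=[[0,0,0]], fingers=[0])

```text
time: 16.98
tool_pos: [0.662, -0.0895, 0.1359]
tool_rot: [0.361, 0.61, 0.358, -0.607]
contact_force: [0.8, 0.9, 8.0]
gripper_width: 0.167
```

```bash
python3 tq.py
```

```text
16.975 [ 0.662  -0.0895  0.1359] [0.8  0.94 8.02] [ 0.101 -0.056  0.069] tooly ang -28.87 j [-0.246  0.19   1.567  0.     1.379  1.829] 0.117 0.167
```

Request:
servo_tool(twist=[[0,0,-0.1],[0,0,0]], xyz=[[0,0,-0.02],[0,0,0]], fingers=[0,0])

```text
time: 17.23
tool_pos: [0.6621, -0.0897, 0.1359]
tool_rot: [0.33, 0.628, 0.327, -0.625]
contact_force: [-0.1, 0.6, 8.6]
gripper_width: 0.165
```

```bash
python3 tq.py
```

```text
17.225 [ 0.6621 -0.0897  0.1359] [-0.08  0.63  8.59] [ 0.098 -0.074  0.091] tooly ang -34.63 j [-0.246  0.19   1.567 -0.     1.378  1.929] 0.257 0.165
```

Request:
servo_tool(twist=[[0,0,0]], xyz=[[0,0,0]], fingers=[0])

```text
time: 17.35
tool_pos: [0.6621, -0.0896, 0.1359]
tool_rot: [0.33, 0.628, 0.327, -0.624]
contact_force: [-0.4, 0.1, 7.2]
gripper_width: 0.166
```

```bash
python3 tq.py
```

```text
17.35 [ 0.6621 -0.0896  0.1359] [-0.35  0.11  7.24] [0.135 0.008 0.105] tooly ang -34.6 j [-0.246  0.19   1.567 -0.     1.378  1.929] 0.122 0.166
```

```bash
python3 look.py l wrist scene side
python3 - <<'E'
import cv2,numpy as np
for n in 'fgkl':
    a=cv2.imread(f'pics/wrist_{n}.png'); h=cv2.cvtColor(a,cv2.COLOR_BGR2HSV)
    m=((h[...,0]<20)&(h[...,1]>200)&(h[...,2]>120)); out=[]
    for r in (265,290,320,350,380,410,425):
        c=np.where(m[r,280:365])[0]; out.append((r,c.min()+280,c.max()+280))
    print(n,out)
a=cv2.imread('pics/wrist_l.png'); cv2.imwrite('pics/lc.png',cv2.resize(a[200:445,240:400],None,fx=2.4*1.5,fy=2.4,interpolation=2))
E
```

```text
17.35 [ 0.6621 -0.0896  0.1359] [-0.35  0.11  7.24] [0.135 0.008 0.105] 0.166 [-0.25  0.19  1.57 -0.    1.38  1.93]
scene crop origin 302 132 x4
side crop origin 284 134 x4
f [(265, np.int64(302), np.int64(340)), (290, np.int64(302), np.int64(339)), (320, np.int64(302), np.int64(339)), (350, np.int64(303), np.int64(338)), (380, np.int64(303), np.int64(336)), (410, np.int64(303), np.int64(336)), (425, np.int64(304), np.int64(336))]
g [(265, np.int64(302), np.int64(339)), (290, np.int64(302), np.int64(339)), (320, np.int64(302), np.int64(339)), (350, np.int64(303), np.int64(338)), (380, np.int64(303), np.int64(337)), (410, np.int64(304), np.int64(337)), (425, np.int64(304), np.int64(336))]
k [(265, np.int64(301), np.int64(339)), (290, np.int64(302), np.int64(339)), (320, np.int64(303), np.int64(339)), (350, np.int64(303), np.int64(339)), (380, np.int64(304), np.int64(338)), (410, np.int64(304), np.int64(337)), (425, np.int64(305), np.int64(337))]
l [(265, np.int64(301), np.int64(338)), (290, np.int64(301), np.int64(338)), (320, np.int64(303), np.int64(338)), (350, np.int64(303), np.int64(338)), (380, np.int64(304), np.int64(338)), (410, np.int64(305), np.int64(338)), (425, np.int64(306), np.int64(338))]
```

View pics/lc.png

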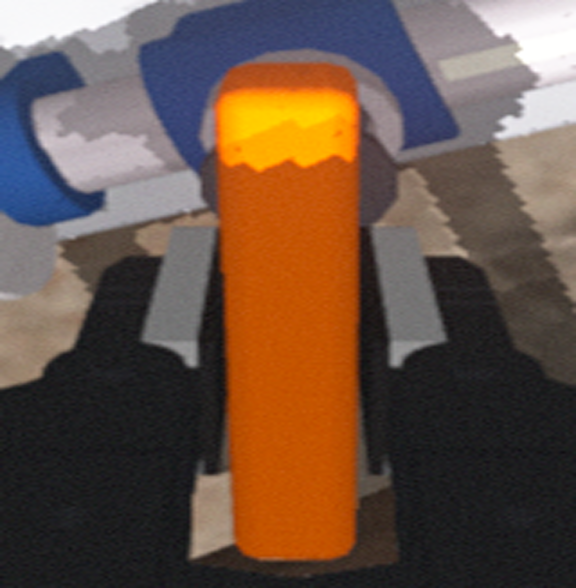

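View pics/scene_l.png

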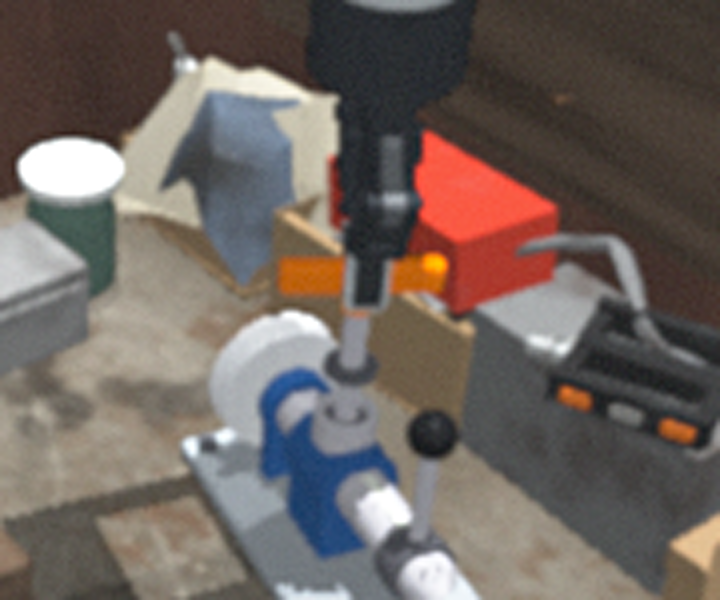

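Request:
servo_tool(twist=[[0,0,0],[0,0,0]], xyz=[[0,0,-0.1],[0,0,0]], fingers=[0,0])

```text
time: 17.75
tool_pos: [0.6626, -0.0898, 0.1358]
tool_rot: [0.331, 0.628, 0.327, -0.624]
contact_force: [-0.1, -0.3, 10.0]
gripper_width: 0.165
```

```bash
python3 tq.py
```

```text
17.75 [ 0.6626 -0.0898  0.1358] [-0.15 -0.3   9.98] [ 0.093 -0.017  0.142] tooly ang -34.6 j [-0.246  0.19   1.567 -0.     1.377  1.929] 0.12 0.165
```

Request:
servo_tool(twist=[[0,0,-0.1],[0,0,0],[0,0,0]], xyz=[[0,0,0],[0,0,0],[0,0,0]], fingers=[0,0,0])

```text
time: 18.12
tool_pos: [0.6626, -0.0899, 0.1359]
tool_rot: [0.299, 0.644, 0.295, -0.64]
contact_force: [0.3, 0.7, 10.1]
gripper_width: 0.164
```

```bash
python3 tq.py
```

```text
18.125 [ 0.6626 -0.0899  0.1359] [ 0.35  0.75 10.13] [ 0.084 -0.006  0.148] tooly ang -40.33 j [-0.246  0.19   1.567 -0.     1.377  2.029] 0.128 0.164
```

Request:
servo_tool(twist=[[0,0,-0.1],[0,0,0],[0,0,0]], xyz=[[0,0,0],[0,0,0],[0,0,0]], fingers=[0,0,0])

```text
time: 18.5
tool_pos: [0.6626, -0.0899, 0.1358]
tool_rot: [0.266, 0.658, 0.263, -0.654]
contact_force: [0.7, 0.0, 10.0]
gripper_width: 0.166
```

```bash
python3 tq.py
```

```text
18.5 [ 0.6626 -0.0899  0.1358] [7.100e-01 1.000e-02 1.002e+01] [0.043 0.091 0.118] tooly ang -46.06 j [-2.460e-01  1.900e-01  1.567e+00 -1.000e-03  1.377e+00  2.129e+00] 0.13 0.166
```

```bash
python3 look.py m wrist scene side
python3 - <<'E'
import cv2,numpy as np
a=cv2.imread('pics/side_m.png'); b=cv2.imread('pics/scene_m.png'); cv2.imwrite('pics/mm.png',cv2.resize(np.hstack([b[150:550,200:500],a[150:550,200:500]]),(800,533)))
E
```

```text
18.5 [ 0.6626 -0.0899  0.1358] [7.100e-01 1.000e-02 1.002e+01] [0.043 0.091 0.118] 0.166 [-0.25  0.19  1.57 -0.    1.38  2.13]
scene crop origin 302 132 x4
side crop origin 284 134 x4
```

View pics/wrist_m.png

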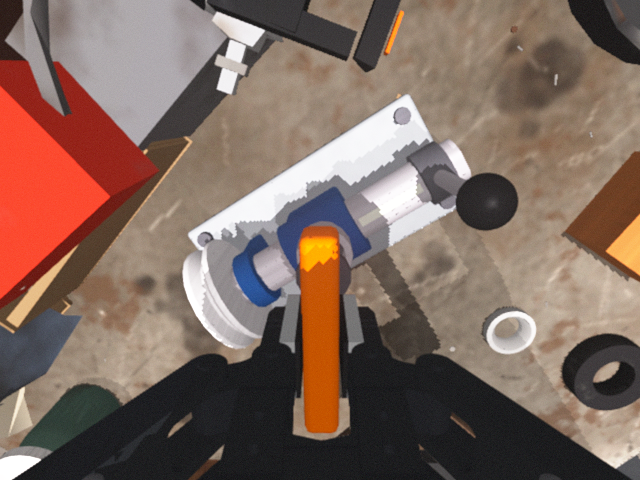

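View pics/mm.png

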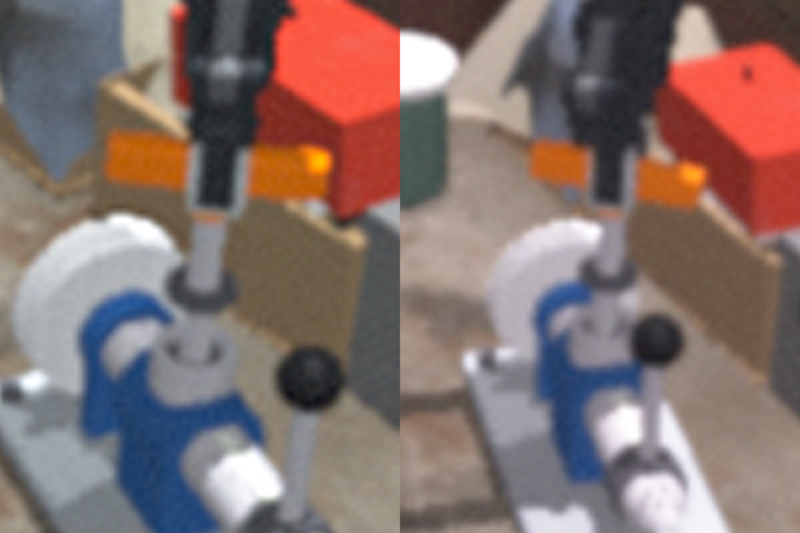

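Request:
servo_tool(twist=[[0,0,0.03],[0,0,0]], xyz=[[0,0,0.6],[0,0,0]], fingers=[0,0])

```text
time: 18.9
tool_pos: [0.6599, -0.0889, 0.1371]
tool_rot: [0.274, 0.652, 0.274, -0.652]
contact_force: [1.2, -0.2, -0.1]
gripper_width: 0.165
```

```bash
python3 tq.py; python3 -c "
from h import *
s=manip.state(); print(q2R(s['tool_rot']).round(4))"
```

```text
18.9 [ 0.6599 -0.0889  0.1371] [ 1.24 -0.22 -0.14] [ 0.25  -0.339 -0.001] tooly ang -44.35 j [-0.246  0.188  1.567  0.     1.386  2.099] -0.021 0.165
[[ 3.000e-04  7.151e-01 -6.990e-01]
 [ 3.000e-04 -6.990e-01 -7.151e-01]
 [-1.000e+00  0.000e+00 -4.000e-04]]
```

Request:
servo_tool(twist=[[0,0,0],[0,0,0],[0,0,0]], xyz=[[0,0,2],[0,0,2.5],[-2.5,2.4,0.5]], fingers=[0,0,0])

```text
time: 19.27
tool_pos: [0.6366, -0.0667, 0.1914]
tool_rot: [0.275, 0.653, 0.272, -0.651]
contact_force: [-0.1, 0.6, -1.3]
gripper_width: 0.169
```

```bash
python3 look.py n wrist; python3 tq.py;  python3 - <<'E'
import cv2
a=cv2.imread('pics/wrist_n.png'); cv2.imwrite('pics/nc.png',cv2.resize(a[100:250,250:400],None,fx=5,fy=5,interpolation=2)[:600])
E
```

```text
19.275 [ 0.6366 -0.0667  0.1914] [-0.05  0.58 -1.34] [ 0.07  -0.041  0.014] 0.169 [-0.22  0.09  1.59 -0.    1.46  2.13]
19.325 [ 0.6333 -0.0628  0.1908] [ 1.15  3.3  -1.43] [ 0.168 -0.098  0.038] tooly ang -44.32 j [-2.160e-01  8.300e-02  1.592e+00  1.000e-03  1.467e+00  2.128e+00] 0.066 0.164
```

View pics/wrist_n.png

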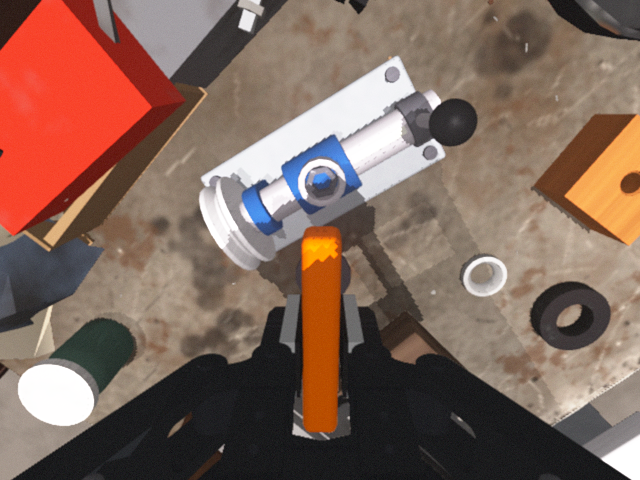

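View pics/nc.png

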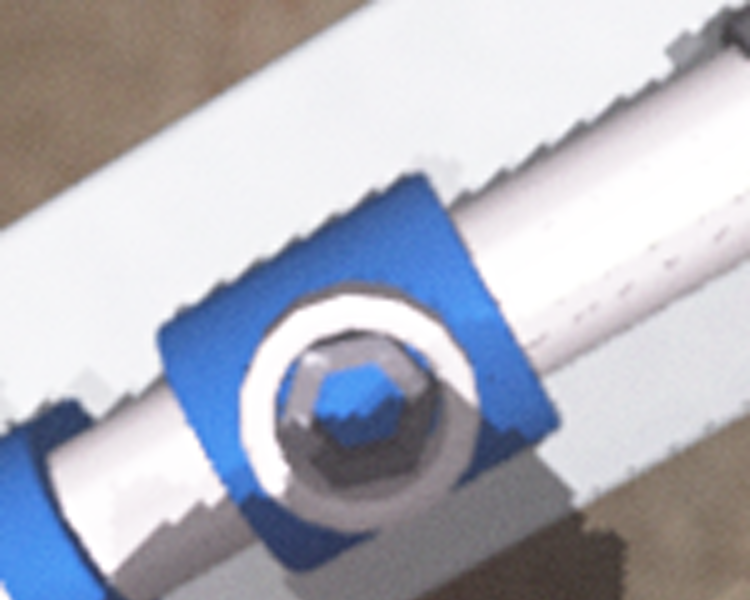

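Request:
servo_tool(twist=[[0,0,0],[0,0,0],[0,0,0],[0,0,0],[0,0,0],[0,0,0]], xyz=[[2.5,-2.4,-0.5],[0,0,0],[0,0,-1.5],[0,0,-1.5],[0,0,-1],[0,0,0]], fingers=[0,0,0,0,0,0])

```text
time: 20.08
tool_pos: [0.6601, -0.0888, 0.1428]
tool_rot: [0.275, 0.652, 0.274, -0.651]
contact_force: [-0.2, 1.1, 2.2]
gripper_width: 0.162
```

```bash
python3 tq.py
```

```text
20.075 [ 0.6601 -0.0888  0.1428] [-0.15  1.12  2.24] [ 0.002 -0.026 -0.019] tooly ang -44.34 j [-0.245  0.183  1.563  0.     1.395  2.099] -0.031 0.162
```

Request:
servo_tool(twist=[[0,0,0],[0,0,0],[0,0,0]], xyz=[[0,0,-0.3],[0,0,-0.3],[0,0,0]], fingers=[0,0,0])

```text
time: 20.45
tool_pos: [0.6624, -0.0899, 0.1418]
tool_rot: [0.276, 0.654, 0.272, -0.65]
contact_force: [-1.4, -0.4, 14.9]
gripper_width: 0.166
```

```bash
python3 tq.py
```

```text
20.45 [ 0.6624 -0.0899  0.1418] [-1.41 -0.4  14.92] [-0.062  0.46  -0.027] tooly ang -44.35 j [-2.460e-01  1.850e-01  1.563e+00 -1.000e-03  1.387e+00  2.099e+00] -0.033 0.166
```

Request:
servo_tool(twist=[[0,0,0],[0,0,0.1],[0,0,0],[0,0,0]], xyz=[[0,0,0.5],[0,0,0],[0,0,-0.2],[0,0,0]], fingers=[0,0,0,0])

```text
time: 20.95
tool_pos: [0.6613, -0.0893, 0.1422]
tool_rot: [0.308, 0.638, 0.306, -0.636]
contact_force: [0.6, 0.9, 8.0]
gripper_width: 0.167
```

```bash
python3 tq.py
```

```text
20.95 [ 0.6613 -0.0893  0.1422] [0.62 0.88 7.96] [0.048 0.09  0.004] tooly ang -38.62 j [-0.246  0.184  1.563  0.     1.39   1.999] -0.01 0.167
```

Run:
```python
from h import *
def st(p,ang):
    c,s_=np.cos(np.radians(ang)),np.sin(np.radians(ang)); Rm=np.array([[0,-s_,c],[0,c,s_],[-1,0,0]])
    q=R.from_matrix(Rm).as_quat(); return {'tool_pos':np.array(p),'tool_rot':[q[3],q[0],q[1],q[2]]}
def rect(fn,p,ang,out,z,ctr=(.660,-.0896),h=.018,N=600):
    C=cam('wrist',st(p,ang-90)); im=cv2.imread(fn)
    # image: right=+x world, up=+y world
    src=[];dst=[]
    for dx,dy in [(-h,-h),(h,-h),(h,h),(-h,h)]:
        src.append(proj(C,(ctr[0]+dx,ctr[1]+dy,z))); dst.append(((dx+h)/(2*h)*N,(h-dy)/(2*h)*N))
    H=cv2.getPerspectiveTransform(np.float32(src),np.float32(dst)); o=cv2.warpPerspective(im,H,(N,N),flags=cv2.INTER_CUBIC); return o
a=rect('pics/wrist_d.png',(.6388,-.172,.09),75.9,None,.0965)
b=rect('pics/wrist_n.png',(.6345,-.0645,.191),-44.3,None,.0925)
cv2.imwrite('pics/rect.png',cv2.resize(np.hstack([a,b]),(800,400)))
```

```text
(no output)
```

View pics/rect.png

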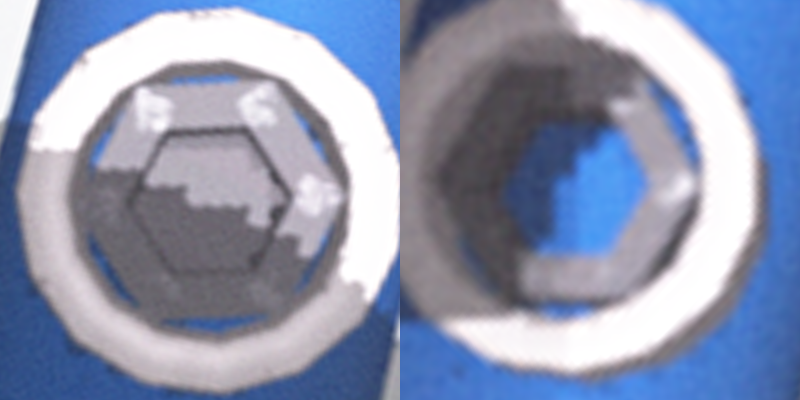

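Request:
servo_tool(twist=[[0,0,0],[0,0,0.17],[0,0,0],[0,0,0],[0,0,0]], xyz=[[0,0,0.3],[0,0,0],[0,0,-0.2],[0,0,-0.2],[0,0,0]], fingers=[0,0,0,0,0])

```text
time: 21.58
tool_pos: [0.6592, -0.0888, 0.137]
tool_rot: [-0.359, -0.609, -0.36, 0.61]
contact_force: [1.0, 0.8, -2.2]
gripper_width: 0.161
```

```bash
python3 tq.py
```

```text
21.575 [ 0.6592 -0.0888  0.137 ] [ 1.04  0.77 -2.2 ] [ 0.107 -0.183  0.043] tooly ang -28.96 j [-0.246  0.188  1.568  0.     1.388  1.83 ] 0.006 0.161
```

Request:
servo_tool(twist=[[0,0,0],[0,0,0],[0,0,0]], xyz=[[0,0,-0.15],[0,0,-0.15],[0,0,0]], fingers=[0,0,0])

```text
time: 21.95
tool_pos: [0.6603, -0.0892, 0.1362]
tool_rot: [0.36, 0.609, 0.359, -0.609]
contact_force: [0.3, 0.5, 1.8]
gripper_width: 0.167
```

```bash
python3 tq.py
```

```text
21.95 [ 0.6603 -0.0892  0.1362] [0.27 0.5  1.79] [ 0.078 -0.035 -0.047] tooly ang -28.9 j [-0.246  0.189  1.568 -0.     1.384  1.829] -0.0 0.167
```

Request:
servo_tool(twist=[[0,0,-0.15],[0,0,0],[0,0,0]], xyz=[[0,0,0],[0,0,0],[0,0,0]], fingers=[0,0,0])

```text
time: 22.32
tool_pos: [0.6603, -0.0891, 0.1362]
tool_rot: [0.314, 0.634, 0.313, -0.633]
contact_force: [1.4, 1.0, 4.3]
gripper_width: 0.162
```

```bash
python3 tq.py
```

```text
22.325 [ 0.6603 -0.0891  0.1362] [1.37 1.05 4.32] [ 0.125 -0.171 -0.032] tooly ang -37.37 j [-0.246  0.189  1.568  0.     1.384  1.977] 0.006 0.162
```

Request:
servo_tool(twist=[[0,0,-0.08],[0,0,0],[0,0,0]], xyz=[[0,0,-0.02],[0,0,0],[0,0,0]], fingers=[0,0,0])

```text
time: 22.7
tool_pos: [0.6604, -0.0891, 0.1361]
tool_rot: [0.288, 0.646, 0.287, -0.645]
contact_force: [1.5, -0.3, 5.5]
gripper_width: 0.16
```

```bash
python3 tq.py
```

```text
22.7 [ 0.6604 -0.0891  0.1361] [ 1.53 -0.26  5.51] [ 0.156 -0.252 -0.015] tooly ang -41.97 j [-0.246  0.189  1.568  0.     1.383  2.058] 0.012 0.16
```

Request:
servo_tool(twist=[[0,0,-0.08],[0,0,0],[0,0,0]], xyz=[[0,0,-0.02],[0,0,0],[0,0,0]], fingers=[0,0,0])

```text
time: 23.08
tool_pos: [0.6606, -0.0891, 0.1361]
tool_rot: [0.262, 0.657, 0.261, -0.656]
contact_force: [0.8, 1.5, 5.8]
gripper_width: 0.165
```

```bash
python3 tq.py
```

```text
23.075 [ 0.6606 -0.0891  0.1361] [0.78 1.52 5.85] [ 0.191 -0.28   0.095] tooly ang -46.56 j [-0.246  0.189  1.568  0.     1.383  2.138] 0.072 0.165
```

Request:
servo_tool(twist=[[0,0,-0.08],[0,0,0],[0,0,0]], xyz=[[0,0,0],[0,0,0],[0,0,0]], fingers=[0,0,0])

```text
time: 23.45
tool_pos: [0.6606, -0.0892, 0.136]
tool_rot: [0.236, 0.667, 0.235, -0.666]
contact_force: [0.9, 1.1, 6.6]
gripper_width: 0.165
```

```bash
python3 tq.py
```

```text
23.45 [ 0.6606 -0.0892  0.136 ] [0.94 1.08 6.61] [ 0.148 -0.29   0.106] tooly ang -51.14 j [-0.246  0.189  1.568  0.     1.383  2.218] 0.094 0.165
```

Request:
servo_tool(twist=[[0,0,-0.08],[0,0,0],[0,0,0]], xyz=[[0,0,0],[0,0,0],[0,0,0]], fingers=[0,0,0])

```text
time: 23.82
tool_pos: [0.6606, -0.0892, 0.136]
tool_rot: [0.209, 0.676, 0.208, -0.675]
contact_force: [1.7, 1.0, 4.8]
gripper_width: 0.167
```

```bash
python3 tq.py
```

```text
23.825 [ 0.6606 -0.0892  0.136 ] [1.68 1.   4.78] [ 0.108 -0.293  0.158] tooly ang -55.72 j [-0.246  0.189  1.568 -0.     1.383  2.298] 0.12 0.167
```

Request:
servo_tool(twist=[[0,0,-0.08],[0,0,0],[0,0,0]], xyz=[[0,0,0],[0,0,0],[0,0,0]], fingers=[0,0,0])

```text
time: 24.2
tool_pos: [0.6606, -0.0892, 0.136]
tool_rot: [0.182, 0.684, 0.181, -0.683]
contact_force: [1.3, 0.7, 5.6]
gripper_width: 0.166
```

```bash
python3 tq.py
```

```text
24.2 [ 0.6606 -0.0892  0.136 ] [1.34 0.67 5.6 ] [ 0.089 -0.332  0.142] tooly ang -60.28 j [-0.246  0.189  1.568 -0.     1.383  2.377] 0.143 0.166
```

Request:
servo_tool(twist=[[0,0,-0.08],[0,0,0],[0,0,0]], xyz=[[0,0,0],[0,0,0],[0,0,0]], fingers=[0,0,0])

```text
time: 24.58
tool_pos: [0.6606, -0.0893, 0.1359]
tool_rot: [0.154, 0.691, 0.154, -0.69]
contact_force: [1.2, -0.2, 4.6]
gripper_width: 0.163
```

```bash
python3 tq.py
```

```text
24.575 [ 0.6606 -0.0893  0.1359] [ 1.2  -0.25  4.59] [ 0.08  -0.354  0.155] tooly ang -64.86 j [-0.246  0.189  1.568 -0.     1.383  2.457] 0.163 0.163
```

```bash
python3 look.py o wrist
python3 - <<'E'
import cv2,numpy as np
for n in 'flno':
    a=cv2.imread(f'pics/wrist_{n}.png'); h=cv2.cvtColor(a,cv2.COLOR_BGR2HSV)
    m=((h[...,0]<20)&(h[...,1]>200)&(h[...,2]>120)); out=[]
    for r in (265,290,320,350,380,410,425):
        c=np.where(m[r,280:365])[0]; out.append((r,int(c.min()+280),int(c.max()+280)))
    print(n,out)
E
```

```text
24.575 [ 0.6606 -0.0893  0.1359] [ 1.2  -0.25  4.59] [ 0.08  -0.354  0.155] 0.163 [-0.25  0.19  1.57 -0.    1.38  2.46]
f [(265, 302, 340), (290, 302, 339), (320, 302, 339), (350, 303, 338), (380, 303, 336), (410, 303, 336), (425, 304, 336)]
l [(265, 301, 338), (290, 301, 338), (320, 303, 338), (350, 303, 338), (380, 304, 338), (410, 305, 338), (425, 306, 338)]
n [(265, 302, 340), (290, 302, 339), (320, 303, 338), (350, 303, 338), (380, 303, 337), (410, 303, 336), (425, 304, 335)]
o [(265, 300, 338), (290, 301, 338), (320, 302, 339), (350, 303, 339), (380, 305, 338), (410, 306, 338), (425, 307, 337)]
```

Request:
servo_tool(twist=[[0,0,-0.08],[0,0,0],[0,0,0]], xyz=[[0,0,0],[0,0,0],[0,0,0]], fingers=[0,0,0])

```text
time: 25.0
tool_pos: [0.6605, -0.0893, 0.1359]
tool_rot: [0.127, 0.696, 0.126, -0.695]
contact_force: [1.3, -0.1, 5.2]
gripper_width: 0.162
```

```bash
python3 tq.py
```

```text
25.0 [ 0.6605 -0.0893  0.1359] [ 1.31 -0.12  5.24] [ 0.037 -0.424  0.139] tooly ang -69.44 j [-0.246  0.189  1.568 -0.     1.383  2.537] 0.181 0.162
```

Request:
servo_tool(twist=[[0,0,-0.08],[0,0,0],[0,0,0]], xyz=[[0,0,0],[0,0,0],[0,0,0]], fingers=[0,0,0])

```text
time: 25.38
tool_pos: [0.6605, -0.0893, 0.1359]
tool_rot: [0.099, 0.701, 0.098, -0.7]
contact_force: [2.8, 0.5, 4.7]
gripper_width: 0.165
```

```bash
python3 tq.py
```

```text
25.375 [ 0.6605 -0.0893  0.1359] [2.76 0.47 4.67] [-0.016 -0.399  0.192] tooly ang -74.01 j [-0.246  0.189  1.568 -0.     1.382  2.617] 0.199 0.165
```

Request:
servo_tool(twist=[[0,0,-0.08],[0,0,0],[0,0,0]], xyz=[[0,0,0],[0,0,0],[0,0,0]], fingers=[0,0,0])

```text
time: 25.75
tool_pos: [0.6605, -0.0894, 0.1358]
tool_rot: [0.071, 0.704, 0.07, -0.703]
contact_force: [0.9, 0.1, 5.6]
gripper_width: 0.163
```

```bash
python3 tq.py
```

```text
25.75 [ 0.6605 -0.0894  0.1358] [0.95 0.1  5.56] [-0.014 -0.345  0.259] tooly ang -78.58 j [-0.246  0.189  1.568 -0.     1.382  2.697] 0.22 0.163
```

Request:
servo_tool(twist=[[0,0,0]], xyz=[[0,0,0]], fingers=[0])

```text
time: 25.88
tool_pos: [0.6605, -0.0894, 0.1359]
tool_rot: [0.071, 0.704, 0.07, -0.703]
contact_force: [1.4, -1.1, 5.4]
gripper_width: 0.164
```

```bash
python3 tq.py
```

```text
25.875 [ 0.6605 -0.0894  0.1359] [ 1.4  -1.15  5.42] [-0.011 -0.408  0.163] tooly ang -78.58 j [-0.246  0.189  1.568 -0.     1.382  2.697] 0.219 0.164
```

Request:
servo_tool(twist=[[0,0,-0.06],[0,0,-0.06],[0,0,0],[0,0,0]], xyz=[[0,0,0],[0,0,0],[0,0,0],[0,0,0]], fingers=[0,0,0,0])

```text
time: 26.38
tool_pos: [0.6605, -0.0894, 0.1358]
tool_rot: [0.028, 0.707, 0.028, -0.706]
contact_force: [1.5, -0.0, 3.8]
gripper_width: 0.161
```

```bash
python3 tq.py
```

```text
26.375 [ 0.6605 -0.0894  0.1358] [ 1.49 -0.02  3.83] [-0.085 -0.421  0.242] tooly ang -85.45 j [-2.460e-01  1.890e-01  1.568e+00 -1.000e-03  1.382e+00  2.816e+00] 0.26 0.161
```

Request:
servo_tool(twist=[[0,0,0]], xyz=[[0,0,0]], fingers=[0])

```text
time: 26.5
tool_pos: [0.6605, -0.0894, 0.1358]
tool_rot: [0.028, 0.707, 0.028, -0.706]
contact_force: [1.2, -1.3, 5.9]
gripper_width: 0.165
```

```bash
python3 look.py p wrist; python3 tq.py
```

```text
26.5 [ 0.6605 -0.0894  0.1358] [ 1.16 -1.33  5.87] [-0.097 -0.39   0.242] 0.165 [-0.25  0.19  1.57 -0.    1.38  2.82]
26.55 [ 0.6605 -0.0894  0.1358] [ 1.77 -0.66  5.48] [-0.004 -0.423  0.212] tooly ang -85.44 j [-0.246  0.189  1.568 -0.     1.382  2.816] 0.259 0.163
```

View pics/wrist_p.png

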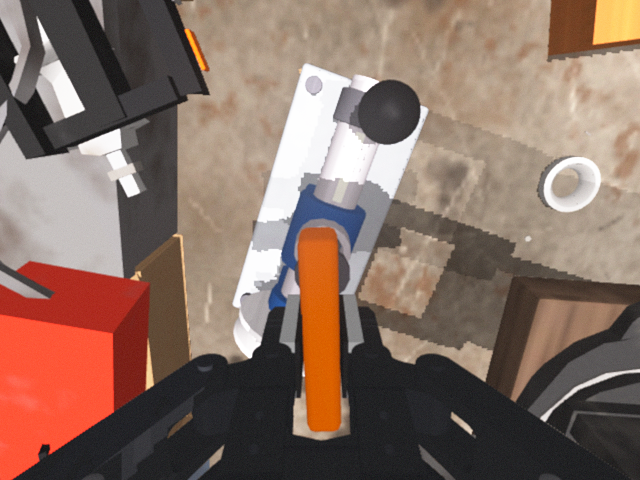

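Request:
servo_tool(twist=[[0,0,0.07],[0,0,0.07],[0,0,0],[0,0,0],[0,0,0],[0,0,0]], xyz=[[0,0,0.1],[0,0,0.2],[0,0,1],[0,0,1.5],[0,0,2],[-0.2,3.5,0.5]], fingers=[0,0,0,0,0,0])

```text
time: 27.3
tool_pos: [0.6591, -0.0558, 0.1918]
tool_rot: [0.076, 0.705, 0.075, -0.702]
contact_force: [-0.1, 0.2, -2.8]
gripper_width: 0.164
```

```bash
python3 look.py q wrist scene; python3 tq.py
cat > rect.py <<'E'
from h import *
import sys
def st(p,ang):
    c,s_=np.cos(np.radians(ang)),np.sin(np.radians(ang)); Rm=np.array([[0,-s_,c],[0,c,s_],[-1,0,0]])
    q=R.from_matrix(Rm).as_quat(); return {'tool_pos':np.array(p),'tool_rot':[q[3],q[0],q[1],q[2]]}
def rect(fn,p,ang,z,ctr=(.660,-.0896),h=.018,N=600):
    C=cam('wrist',st(p,ang-90)); im=cv2.imread(fn); src=[];dst=[]
    for dx,dy in [(-h,-h),(h,-h),(h,h),(-h,h)]:
        src.append(proj(C,(ctr[0]+dx,ctr[1]+dy,z))); dst.append(((dx+h)/(2*h)*N,(h-dy)/(2*h)*N))
    H=cv2.getPerspectiveTransform(np.float32(src),np.float32(dst)); return cv2.warpPerspective(im,H,(N,N),flags=cv2.INTER_CUBIC)
E
python3 - <<'E'
from rect import *
s=manip.state();Rm=q2R(s['tool_rot']); a=np.degrees(np.arctan2(Rm[1,1],Rm[0,1]))
o=rect('pics/wrist_q.png',s['tool_pos'],a,.0925,h=.025); cv2.imwrite('pics/rq.png',o)
E
```

```text
27.3 [ 0.6591 -0.0558  0.1918] [-0.13  0.17 -2.76] [ 0.051  0.012 -0.014] 0.164 [-0.2   0.14  1.53 -0.    1.47  2.73]
scene crop origin 292 102 x4
27.4 [ 0.6587 -0.0517  0.1913] [ 0.8  -0.55 -1.54] [-0.035 -0.006 -0.029] tooly ang -77.45 j [-1.920e-01  1.360e-01  1.533e+00  1.000e-03  1.469e+00  2.731e+00] 0.145 0.167
```

View pics/rq.png

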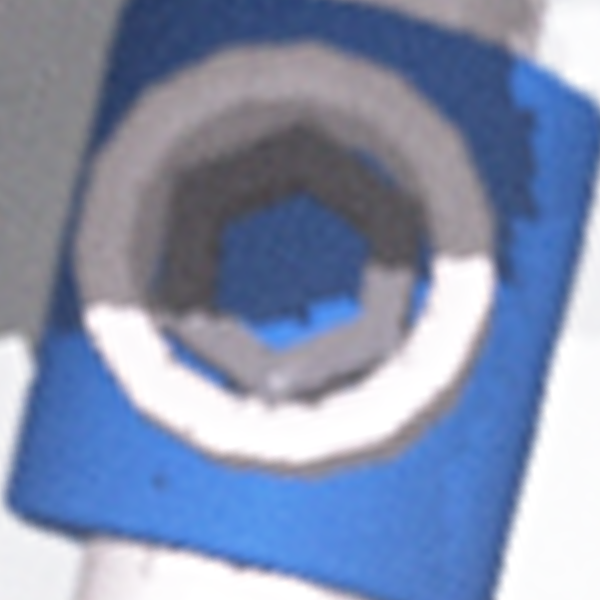

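View pics/wrist_q.png

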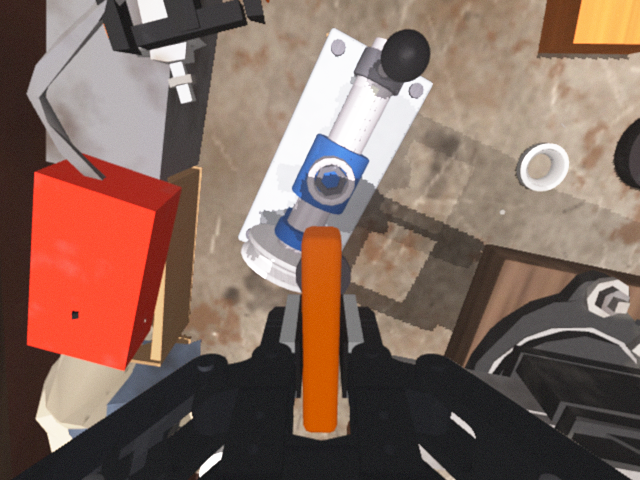

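Request:
servo_tool(twist=[[0,0,0],[0,0,0],[0,0,0],[0,0,0],[0,0,0],[0,0,0],[0,0,0]], xyz=[[-2.5,-3,0],[-3.3,-3.8,0],[-3.3,-3.8,0],[-3.3,-3.8,0],[-3.3,-3.8,-1],[-3.0,-3.6,-2],[0,0,-2]], fingers=[0,0,0,0,0,0,0])

```text
time: 28.28
tool_pos: [0.4694, -0.2746, 0.1388]
tool_rot: [0.075, 0.703, 0.074, -0.703]
contact_force: [-0.2, 0.6, -1.7]
gripper_width: 0.166
```

```bash
python3 tq.py; python3 look.py r wrist scene side
python3 - <<'E'
from h import *
for n,c in (('scene',(302,233)),('side',(260,223))):
    pass
E
```

```text
28.275 [ 0.4694 -0.2746  0.1388] [-0.22  0.6  -1.71] [ 0.025  0.018 -0.039] tooly ang -77.85 j [-6.660e-01 -1.000e-01  1.861e+00 -1.000e-03  1.378e+00  2.264e+00] -0.138 0.166
28.275 [ 0.4694 -0.2746  0.1388] [-0.22  0.6  -1.71] [ 0.025  0.018 -0.039] 0.166 [-0.67 -0.1   1.86 -0.    1.38  2.26]
scene crop origin 288 224 x4
side crop origin 247 195 x4
```

View pics/wrist_r.png

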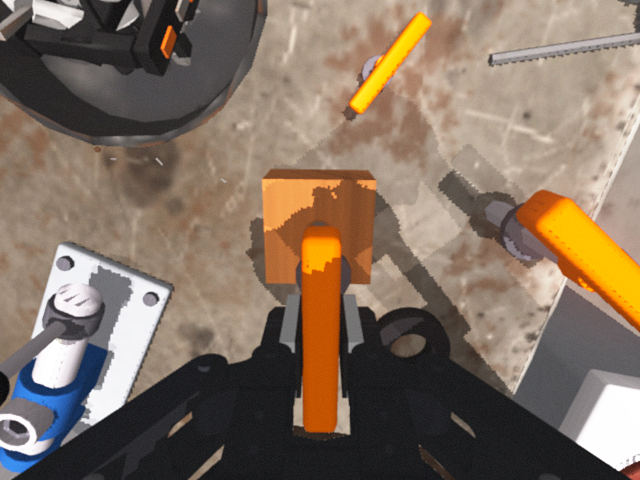

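View pics/scene_r.png

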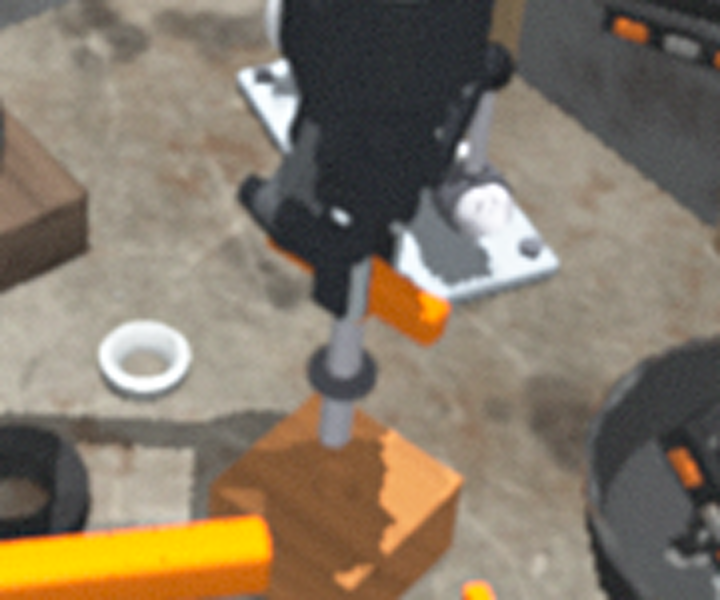

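View pics/side_r.png

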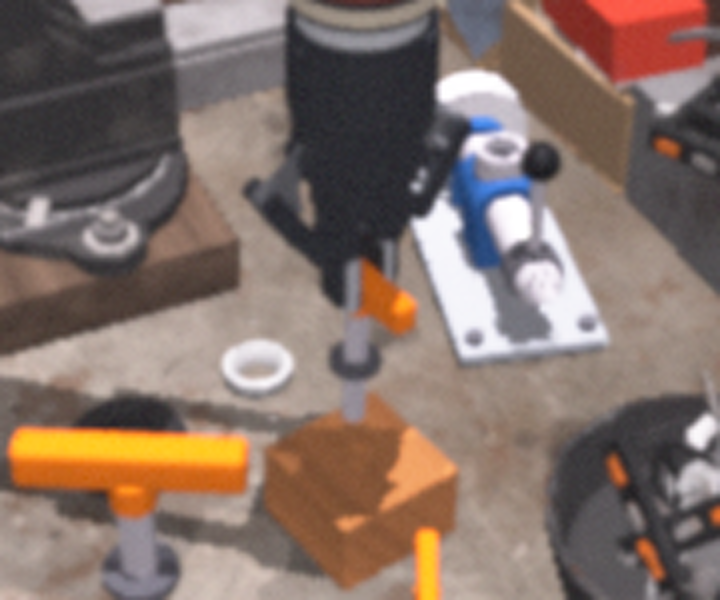

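Request:
servo_tool(twist=[[0,0,0],[0,0,0]], xyz=[[0.2,0.4,0],[0,0,0]], fingers=[0,0])

```text
time: 28.68
tool_pos: [0.4741, -0.2674, 0.1392]
tool_rot: [0.078, 0.703, 0.077, -0.702]
contact_force: [0.1, 0.1, -1.7]
gripper_width: 0.164
```

```bash
python3 tq.py; python3 look.py s scene side wrist;python3 tq.py
python3 - <<'E'
from h import *
S=cam('scene');D=cam('side')
for z in (.050,.085,.125): print(z,proj(S,(.4716,-.270,z)),proj(D,(.4716,-.270,z)))
E
```

```text
28.675 [ 0.4741 -0.2674  0.1392] [ 0.11  0.06 -1.67] [0.011 0.046 0.036] tooly ang -77.47 j [-0.65  -0.099  1.86   0.     1.379  2.273] 0.018 0.164
28.675 [ 0.4741 -0.2674  0.1392] [ 0.11  0.06 -1.67] [0.011 0.046 0.036] 0.164 [-0.65 -0.1   1.86  0.    1.38  2.27]
scene crop origin 287 220 x4
side crop origin 247 192 x4
28.825 [ 0.4735 -0.2678  0.1386] [-0.06 -0.41 -1.55] [-0.033 -0.045  0.021] tooly ang -77.53 j [-0.652 -0.099  1.861 -0.     1.379  2.272] 0.001 0.168
0.05 [372.50417495 344.11334829] [337.20703845 308.63776492]
0.085 [373.82412152 331.21397301] [337.2696353  297.49280096]
0.125 [375.42511609 315.56801399] [337.34450305 284.16308123]
```

View pics/scene_s.png

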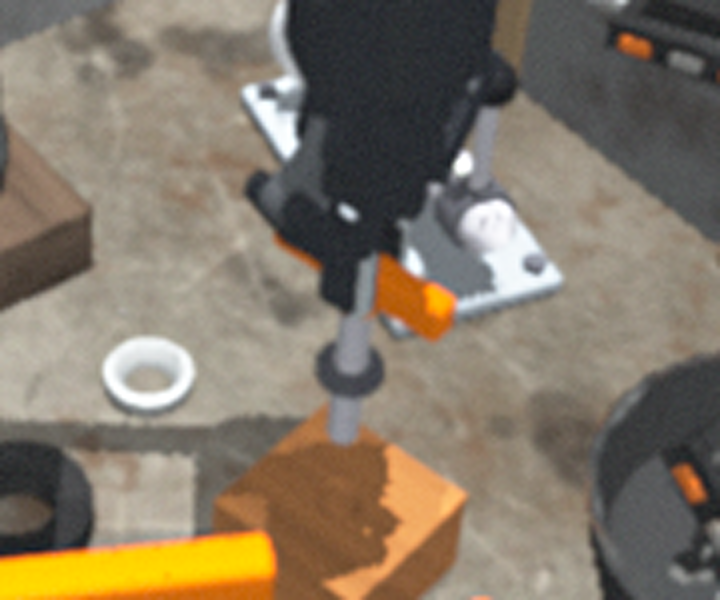

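View pics/side_s.png

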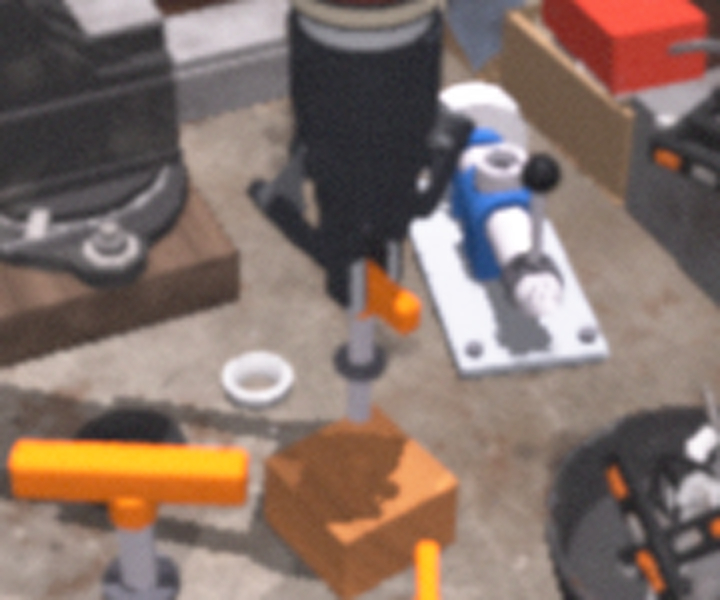

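Run:
```python
from h import *
S=cam('scene');D=cam('side')
P=np.array((.4716,-.270,.085))
A=[];b=[]
for C,o in ((S,(-.9,-2.2)),(D,(-.6,-1.8))):
    J=np.stack([(proj(C,P+e)-proj(C,P))/.001 for e in np.eye(3)*.001],1); A.append(J);b.append(o)
A=np.vstack(A);b=np.hstack(b); print(np.linalg.lstsq(A,b,rcond=None)[0], A)
# with z fixed to +.001
print(np.linalg.lstsq(A[:,:2],b-A[:,2]*.001,rcond=None)[0])
```

```text
[-0.00032534  0.0024439   0.00359997] [[ 447.56489247 -368.5781925    38.78828148]
 [-257.54080308 -370.34692204 -379.06428496]
 [ 402.8108577  -190.065332      1.82747979]
 [-128.49015215 -281.36108233 -325.37096928]]
[0.00104966 0.00428833]
```

Request:
servo_tool(twist=[[0,0,0],[0,0,0],[0,0,0]], xyz=[[-0.15,-0.23,0],[0,0,-1.5],[0,0,-0.5]], fingers=[0,0,0])

```text
time: 29.2
tool_pos: [0.4703, -0.2697, 0.1159]
tool_rot: [-0.076, -0.702, -0.077, 0.704]
contact_force: [0.1, -0.1, -2.3]
gripper_width: 0.164
```

```bash
python3 tq.py; python3 look.py t wrist scene side; python3 tq.py
python3 - <<'E'
import cv2,numpy as np
a=cv2.imread('pics/side_t.png'); b=cv2.imread('pics/scene_t.png'); cv2.imwrite('pics/tt.png',cv2.resize(np.hstack([b[200:500,200:500],a[200:500,200:500]]),(800,400)))
E
```

```text
29.2 [ 0.4703 -0.2697  0.1159] [ 0.07 -0.14 -2.28] [0.005 0.002 0.016] tooly ang -77.6 j [-0.658 -0.079  1.881  0.     1.342  2.267] -0.0 0.164
29.2 [ 0.4703 -0.2697  0.1159] [ 0.07 -0.14 -2.28] [0.005 0.002 0.016] 0.164 [-0.66 -0.08  1.88  0.    1.34  2.27]
scene crop origin 285 232 x4
side crop origin 246 202 x4
29.35 [ 0.4708 -0.27    0.117 ] [-0.83  0.17 -1.91] [-0.009 -0.007 -0.026] tooly ang -77.6 j [-0.658 -0.079  1.88   0.     1.343  2.267] 0.0 0.166
```

View pics/tt.png

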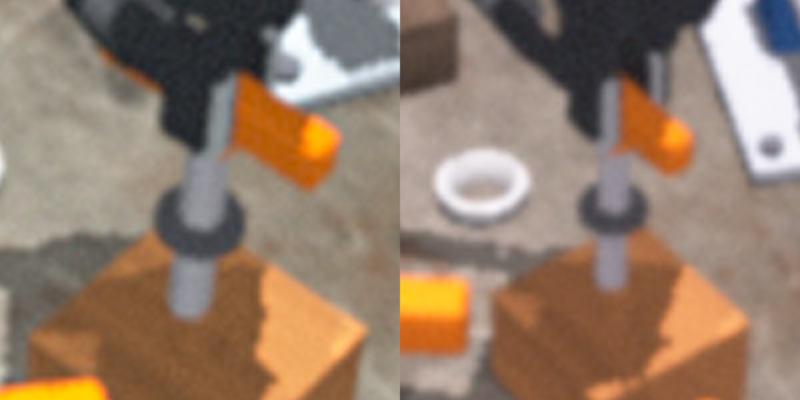

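View pics/wrist_t.png

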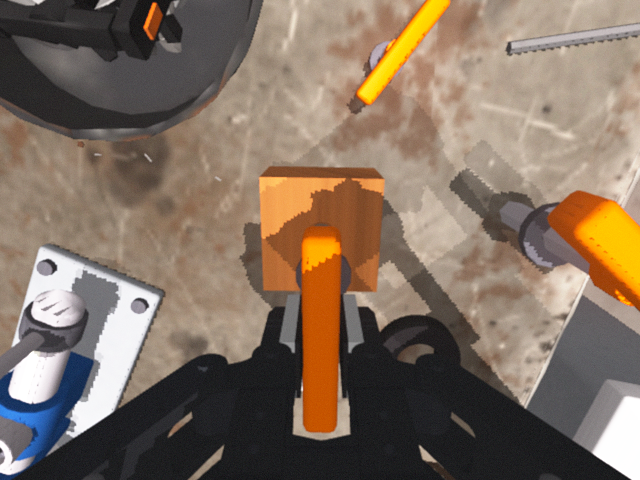

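Request:
servo_tool(twist=[[0,0,0],[0,0,0],[0,0,0],[0,0,0]], xyz=[[0.05,0,-1],[0,0,-0.6],[0,0,-0.4],[0,0,0]], fingers=[0,0,0,0])

```text
time: 29.85
tool_pos: [0.4716, -0.2701, 0.0975]
tool_rot: [-0.076, -0.703, -0.077, 0.703]
contact_force: [-0.7, 0.3, -1.5]
gripper_width: 0.165
```

```bash
python3 tq.py
```

```text
29.85 [ 0.4716 -0.2701  0.0975] [-0.73  0.28 -1.51] [0.021 0.015 0.013] tooly ang -77.59 j [-0.657 -0.058  1.894 -0.     1.306  2.268] 0.0 0.165
```

Request:
servo_tool(twist=[[0,0,0],[0,0,0],[0,0,0],[0,0,0],[0,0,0]], xyz=[[0,0,-1.2],[0,0,-1.2],[0,0,-0.6],[0,0,-0.3],[0,0,0]], fingers=[0,0,0,0,0])

```text
time: 30.48
tool_pos: [0.4718, -0.2703, 0.0648]
tool_rot: [-0.076, -0.703, -0.077, 0.703]
contact_force: [-1.0, 0.1, -1.4]
gripper_width: 0.169
```

```bash
python3 tq.py
```

```text
30.475 [ 0.4718 -0.2703  0.0648] [-0.97  0.12 -1.43] [ 0.044 -0.037  0.006] tooly ang -77.59 j [-0.657 -0.02   1.916  0.     1.246  2.268] 0.0 0.169
```

Request:
servo_tool(twist=[[0,0,0],[0,0,0],[0,0,0]], xyz=[[0,0,-0.1],[0,0,-0.1],[0,0,0]], fingers=[0,0,0])

```text
time: 30.85
tool_pos: [0.472, -0.2704, 0.0631]
tool_rot: [0.076, 0.703, 0.076, -0.703]
contact_force: [0.5, 0.0, -1.8]
gripper_width: 0.167
```

```bash
python3 tq.py
```

```text
30.85 [ 0.472  -0.2704  0.0631] [ 0.52  0.03 -1.81] [-0.024 -0.055  0.048] tooly ang -77.59 j [-0.657 -0.018  1.917  0.     1.242  2.268] -0.0 0.167
```

Request:
servo_tool(twist=[[0,0,0],[0,0,0],[0,0,0]], xyz=[[0,0,-0.1],[0,0,-0.1],[0,0,0]], fingers=[0,0,0])

```text
time: 31.22
tool_pos: [0.4724, -0.2712, 0.063]
tool_rot: [0.077, 0.703, 0.076, -0.703]
contact_force: [-3.3, 0.8, 7.7]
gripper_width: 0.167
```

```bash
python3 tq.py
```

```text
31.225 [ 0.4724 -0.2712  0.063 ] [-3.29  0.79  7.68] [0.181 0.612 0.018] tooly ang -77.58 j [-6.570e-01 -1.700e-02  1.916e+00 -1.000e-03  1.241e+00  2.268e+00] -0.0 0.167
```

Request:
servo_tool(twist=[[0,0,0],[0,0,0],[0,0,0],[0,0,0],[0,0,0],[0,0,0],[0,0,0]], xyz=[[0,0,0.15],[0,0,0],[0,0,0],[0,0,0],[0,0,2],[0,0,4],[0,0,5]], fingers=[0,0.3,0.5,0.5,0.5,0.5,0.5])

```text
time: 32.1
tool_pos: [0.4714, -0.27, 0.1741]
tool_rot: [-0.076, -0.703, -0.077, 0.703]
contact_force: [0.4, 0.8, 0.2]
gripper_width: 0.501
```

```bash
python3 tq.py; python3 look.py u wrist
python3 - <<'E'
from h import *
grab('scene','s_u.png'); grab('side','d_u.png')
a=cv2.imread('pics/s_u.png')[200:440,270:470]; cv2.imwrite('pics/s_uc.png',cv2.resize(a,None,fx=2.5,fy=2.5,interpolation=2))
E
```

```text
32.1 [ 0.4714 -0.27    0.1741] [0.4  0.85 0.2 ] [0.009 0.007 0.043] tooly ang -77.59 j [-0.657 -0.127  1.826  0.     1.443  2.268] -0.0 0.501
32.1 [ 0.4714 -0.27    0.1741] [0.4  0.85 0.2 ] [0.009 0.007 0.043] 0.501 [-0.66 -0.13  1.83  0.    1.44  2.27]
```

View pics/wrist_u.png

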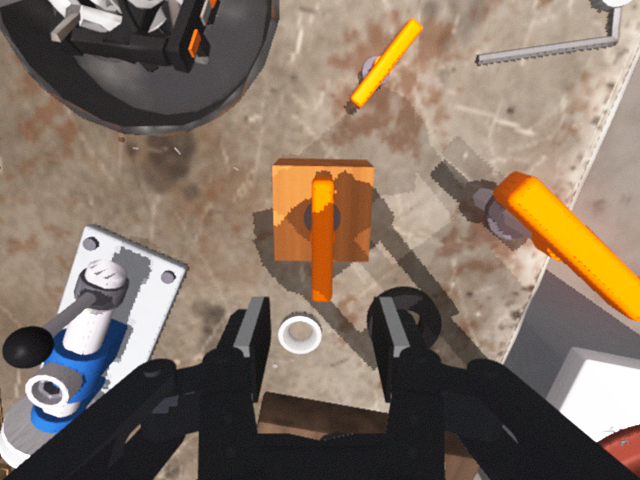

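View pics/s_uc.png

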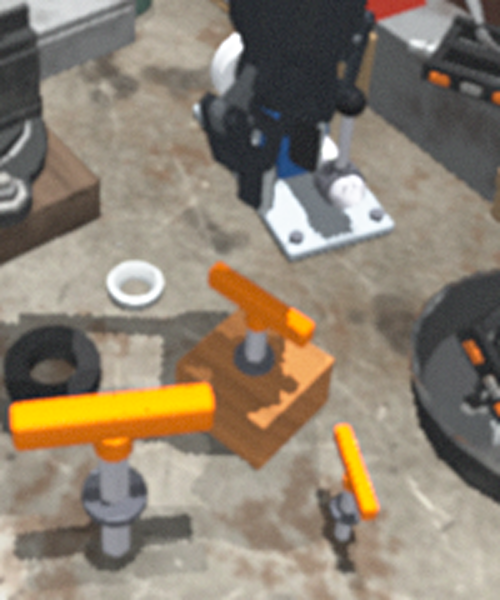

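Request:
servo_tool(twist=[[0,0,0],[0,0,0],[0,0,0],[0,0,0],[0,0,0],[0,0,0],[0,0,0],[0,0,0]], xyz=[[0,0,5],[2.5,4,3],[2.9,4.3,0],[2.9,4.4,0],[2.9,4.4,0],[2.9,4.4,0],[2.9,4.4,0],[0,0,0]], fingers=[0.5,0.5,0.5,0.5,0.5,0.5,0.5,0.5])

```text
time: 33.25
tool_pos: [0.6423, -0.0083, 0.2512]
tool_rot: [-0.078, -0.702, -0.078, 0.703]
contact_force: [-0.9, -0.9, -0.5]
gripper_width: 0.503
```

```bash
python3 tq.py; python3 look.py v wrist
python3 - <<'E'
from h import *
a=cv2.imread('pics/wrist_v.png')[20:270,240:440]; cv2.imwrite('pics/vc.png',cv2.resize(a,None,fx=4,fy=2.4,interpolation=2)) 
grab('side','d_v.png'); a=cv2.imread('pics/d_v.png')[200:380,240:440]; cv2.imwrite('pics/d_vc.png',cv2.resize(a,None,fx=3,fy=3,interpolation=2))
E
```

```text
33.25 [ 0.6423 -0.0083  0.2512] [-0.9  -0.89 -0.54] [-0.011  0.043  0.032] tooly ang -77.34 j [-1.290e-01  6.900e-02  1.506e+00  1.000e-03  1.569e+00  2.792e+00] 0.121 0.503
33.25 [ 0.6423 -0.0083  0.2512] [-0.9  -0.89 -0.54] [-0.011  0.043  0.032] 0.503 [-0.13  0.07  1.51  0.    1.57  2.79]
```

View pics/vc.png

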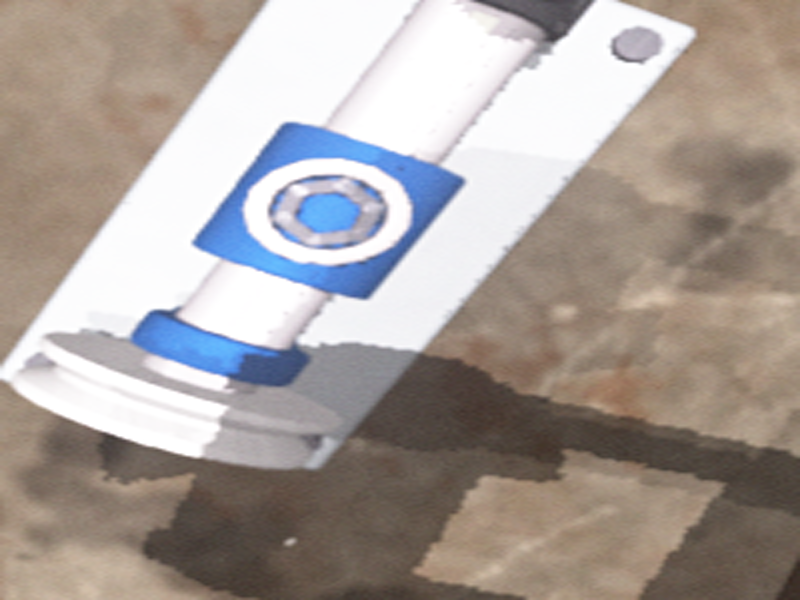

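View pics/d_vc.png

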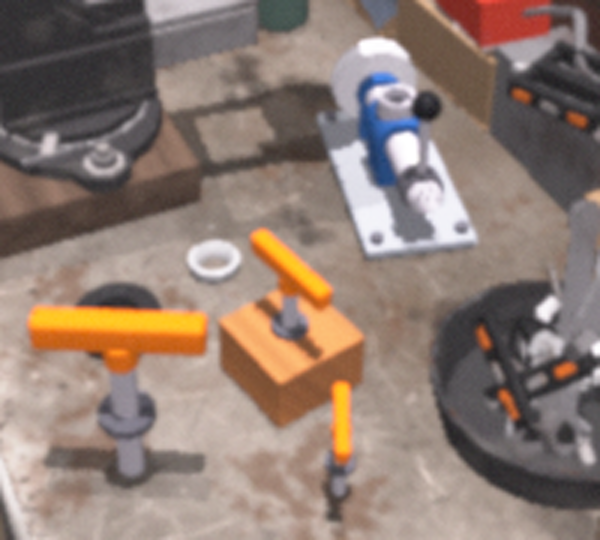

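Run:
```python
from h import *
D=cam('side');S=cam('scene')
for s in (-.004,0,.004):
    P=np.array([.6394,-.172,.145])+s*np.array([.97,-.242,0]); print(s,proj(D,P),proj(D,P-[0,0,.085]))
g=cv2.imread('pics/d_v.png'); a=g[215:285,340:410]; cv2.imwrite('pics/ball.png',cv2.resize(a,None,fx=8,fy=8,interpolation=2))
```

```text
-0.004 [380.64534551 234.77060957] [378.55638832 261.7826598 ]
0 [382.22714723 234.59077897] [380.06786321 261.59969546]
0.004 [383.8075726  234.41110484] [381.57808211 261.41688316]
```

View pics/ball.png

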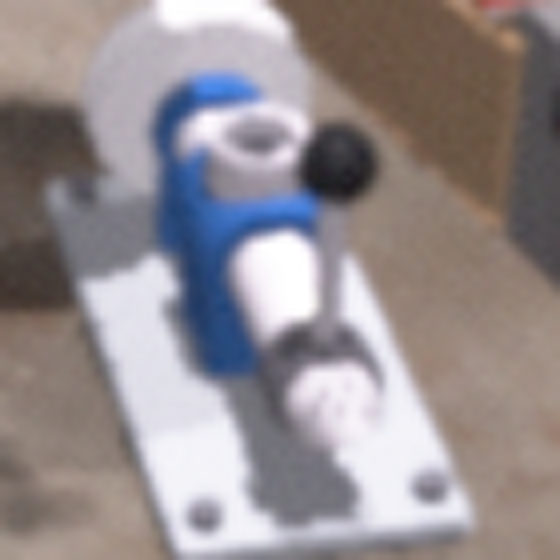

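View pics/wrist_v.png

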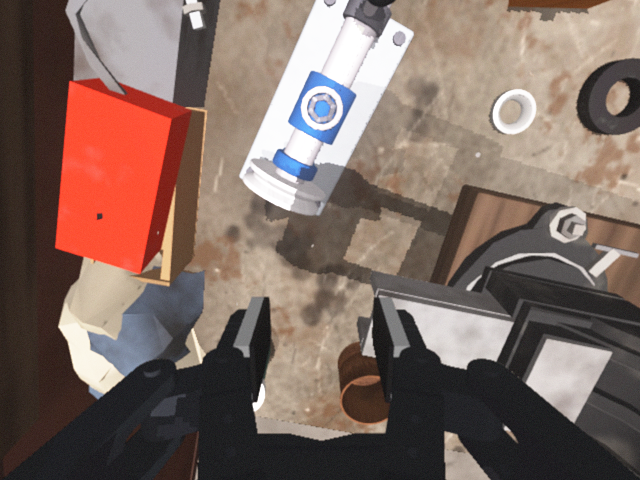

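```bash
python3 -c "
from h import *
print(manip.state()['time'], job.job_done())"
```

```text
the job is handed in; nothing more can be done
33.35 None
```

I turned the shaft so its flat faces up and drove the set screw down onto it to about 0.25 N m. The key stands back in its block. I handed the job in at 33.4 s with the gripper clear of everything.

**What the last checks showed**
- **Lever and flat:** the ball was within about 0.3 px (roughly 0.5°) of upright in the side view at the end. Right after I turned the shaft, the white line was centred on it to within 1 px. In the last wrist picture the line was overexposed and could not be re-read.
- **Tightening torque:** joint 6 settled at 0.26 N m, and the wrist sensor averaged about 0.23 N m with roughly ±0.04 noise. Seen from above, the hexagon had turned about as far as the key once the play was allowed for, so the key did not slip in the socket.
- **Key:** the collar stopped on the block at the same height as at the start, and the key stands upright. Its cross bar is turned about 80° from where it was.
- **Other things:** the bearing ring and tape roll looked unmoved in the last pictures. I did not check the other bystanders closely.

**What disagreed with the description**
- The fingertips were about 30 mm short of the stated tool point in every camera. My first push at the lever passed over the ball, and I corrected for this from the pictures.
- After about 0.7 rad of turning the key stopped following the screw down. I pulled it out once to look and re-seated it in the hexagon. It went back down to the same height, apparently resting on the hub with the hexagon still engaged, and I finished the tightening there.
- The torque rose by only about 0.27 N m per radian of key turn, below the stated 0.4 to 0.9.

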